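# Load a reed pan with bone blanks, lay its straightedge flush and lock the wing knobs

### The job

Get the rosewood reed pan ready for marking out: put every ivory-coloured bone blank flat on the floor of a pan chamber, one to a chamber (any chamber), and lay the steel straightedge down on the mahogany board, flush along the pan's near long edge (the side where the two wing knobs stand) with its black grip midway between the knobs, first turning aside any wing that overhangs its place. Only when the straightedge lies flush, turn both brass wing knobs square across it (either way round) to keep it there. Let go of everything and leave the other things on the bench where they are.

Things in the scene. Friction and masses are not known exactly. Their poses are not given: they have to be found in the camera images.
- jig: fixed mahogany board 200 (x) x 240 (y) mm, 12 mm thick, origin at the centre of its underside, x away from the robot at yaw 0. Fixed on it: the rosewood reed pan, 104 (x) x 152 (y) mm, centred at x = +37 mm; its rims and dividers (8 mm wide) rise 16 mm above the board top, its chamber floors 6 mm. Along the pan's -x face stand two wing knobs. Its place and yaw (up to 0.22 rad) vary
- pan_edge (a point): middle of the foot of the pan's straight -x face, on the board's top surface; axes as the jig's. The face lies in this point's x = 0 plane, runs along its y from -76 to +76 mm, is 16 mm high and vertical; the straightedge goes on its -x side
- wing_left (a joint): turn of the left (+y) brass wing knob about its vertical axis: 0 = wings parallel to the pan edge, +1.57 or -1.57 = wings square across the straightedge's place, positive is anticlockwise from above, stops at +-1.6. Light friction (0.03 N m), stays where it is left. It starts within 0.9 of 0; beyond about 0.4 a wing overhangs the straightedge place and must first be turned back
- wing_right (a joint): the same for the right (-y) wing knob
- wing_left_top (a point): on the left knob's axis at the top of its wings, 40 mm above the board top; x -40, y +60 mm in pan_edge axes. Its y axis runs along the wings: an upright plate 68 mm long, 8 mm thick, 10 to 40 mm above the board, on a stem of 6 mm radius; pinch the 8 mm over the axis, from above. Turned across, a wing passes 4 mm above the straightedge and ends 6 mm short of the pan face
- wing_right_top (a point): the same for the right knob (y = -60 mm in pan_edge axes)
- straightedge: loose steel straightedge, about 0.2 kg: blade 200 mm along x, 20 mm along y, 6 mm thick, origin at the centre of its underside; a black upright grip, 36 mm along x, 12 mm along y, rises over the centre to 40 mm above the underside. Either long side may lie against the pan; pan face and knob stems are 34 mm apart
- chamber0 (a point): centre of the floor of pan chamber 0, an open square well 40 x 40 mm, 10 mm deep, lined with green; axes as the jig's (chambers 0 to 2 in the row next to the straightedge's place from +y to -y, 3 to 5 in the far row; 48 mm apart)
- chamber1 (a point): centre of the floor of pan chamber 1, an open square well 40 x 40 mm, 10 mm deep, lined with green; axes as the jig's (chambers 0 to 2 in the row next to the straightedge's place from +y to -y, 3 to 5 in the far row; 48 mm apart)
- chamber2 (a point): centre of the floor of pan chamber 2, an open square well 40 x 40 mm, 10 mm deep, lined with green; axes as the jig's (chambers 0 to 2 in the row next to the straightedge's place from +y to -y, 3 to 5 in the far row; 48 mm apart)
- chamber3 (a point): centre of the floor of pan chamber 3, an open square well 40 x 40 mm, 10 mm deep, lined with green; axes as the jig's (chambers 0 to 2 in the row next to the straightedge's place from +y to -y, 3 to 5 in the far row; 48 mm apart)
- chamber4 (a point): centre of the floor of pan chamber 4, an open square well 40 x 40 mm, 10 mm deep, lined with green; axes as the jig's (chambers 0 to 2 in the row next to the straightedge's place from +y to -y, 3 to 5 in the far row; 48 mm apart)
- chamber5 (a point): centre of the floor of pan chamber 5, an open square well 40 x 40 mm, 10 mm deep, lined with green; axes as the jig's (chambers 0 to 2 in the row next to the straightedge's place from +y to -y, 3 to 5 in the far row; 48 mm apart)
- blank0: loose ivory-coloured bone button blank, a flat round disc 24 mm in diameter, 12 mm thick, 11 g, either face up, origin at the disc's centre (6 mm above what it lies on); starts on a fixed cork mat 3 mm thick; may be absent (None)
- blank1: loose ivory-coloured bone button blank, a flat round disc 24 mm in diameter, 12 mm thick, 11 g, either face up, origin at the disc's centre (6 mm above what it lies on); starts on a fixed cork mat 3 mm thick; may be absent (None)
- blank2: loose ivory-coloured bone button blank, a flat round disc 24 mm in diameter, 12 mm thick, 11 g, either face up, origin at the disc's centre (6 mm above what it lies on); starts on a fixed cork mat 3 mm thick; may be absent (None)
- blank3: loose ivory-coloured bone button blank, a flat round disc 24 mm in diameter, 12 mm thick, 11 g, either face up, origin at the disc's centre (6 mm above what it lies on); starts on a fixed cork mat 3 mm thick; may be absent (None)
- blank4: loose ivory-coloured bone button blank, a flat round disc 24 mm in diameter, 12 mm thick, 11 g, either face up, origin at the disc's centre (6 mm above what it lies on); starts on a fixed cork mat 3 mm thick; may be absent (None)
- blank5: loose ivory-coloured bone button blank, a flat round disc 24 mm in diameter, 12 mm thick, 11 g, either face up, origin at the disc's centre (6 mm above what it lies on); starts on a fixed cork mat 3 mm thick; may be absent (None)
- bevel_gauge: bystander: sliding bevel gauge, rosewood stock 120 x 22 x 16 mm with an angled steel blade; leave it alone
- pitch_pipe: bystander: round brass pitch pipe, 64 mm across, 14 mm thick, lying flat; leave it alone
- tin_box: bystander: closed black japanned tin box 94 x 144 x 63 mm; leave it alone
- glue_jar: bystander: glue jar, 60 mm across, 80 mm tall; leave it alone
- driver: bystander: screwdriver with a wooden handle, about 195 mm long, 24 mm thick; leave it alone
There are look-alikes about, which are no part of the job. Several things look just like the straightedge: the one meant starts farthest to the robot's right.

How it is judged (in metres and radians):
On the way, in this order (a step that is already met when the one before it is completed fails the run):
1. straightedge lying flush along the pan's edge before the wing knobs are turned across (x of straightedge in the frame of pan_edge between -0.0125 and -0.008 m and y of straightedge in the frame of pan_edge between -0.02 and 0.02 m and z of straightedge in the frame of pan_edge between -0.003 and 0.003 m and angle between the x axis of straightedge and the y axis of jig, either way round below 0.02 rad and angle between straightedge's own z axis and vertical below 0.05 rad and value of joint wing_left between -1 and 1 rad and value of joint wing_right between -1 and 1 rad), for 0.2 s.
2. both wing knobs turned across the flush straightedge (x of straightedge in the frame of pan_edge between -0.0125 and -0.008 m and y of straightedge in the frame of pan_edge between -0.02 and 0.02 m and z of straightedge in the frame of pan_edge between -0.003 and 0.003 m and angle between the x axis of straightedge and the y axis of jig, either way round below 0.02 rad and angle between straightedge's own z axis and vertical below 0.05 rad and (value of joint wing_left above 1.3 rad or value of joint wing_left below -1.3 rad) and (value of joint wing_right above 1.3 rad or value of joint wing_right below -1.3 rad)), for 0.2 s.
At the end, for the whole second after the job is handed in: Each blank flat on a chamber floor (within 3 mm in height, 12 mm of its centre each way), one per chamber; straightedge on the board, gap to the pan face under 2.5 mm, within 0.02 rad of parallel, grip within 20 mm of midway; both knobs over 1.3 rad from parallel; all at rest (all of step 2 and ((x of blank0 in the frame of chamber0 between -0.012 and 0.012 m and y of blank0 in the frame of chamber0 between -0.012 and 0.012 m and z of blank0 in the frame of chamber0 between 0.003 and 0.009 m) or (x of blank0 in the frame of chamber1 between -0.012 and 0.012 m and y of blank0 in the frame of chamber1 between -0.012 and 0.012 m and z of blank0 in the frame of chamber1 between 0.003 and 0.009 m) or (x of blank0 in the frame of chamber2 between -0.012 and 0.012 m and y of blank0 in the frame of chamber2 between -0.012 and 0.012 m and z of blank0 in the frame of chamber2 between 0.003 and 0.009 m) or (x of blank0 in the frame of chamber3 between -0.012 and 0.012 m and y of blank0 in the frame of chamber3 between -0.012 and 0.012 m and z of blank0 in the frame of chamber3 between 0.003 and 0.009 m) or (x of blank0 in the frame of chamber4 between -0.012 and 0.012 m and y of blank0 in the frame of chamber4 between -0.012 and 0.012 m and z of blank0 in the frame of chamber4 between 0.003 and 0.009 m) or (x of blank0 in the frame of chamber5 between -0.012 and 0.012 m and y of blank0 in the frame of chamber5 between -0.012 and 0.012 m and z of blank0 in the frame of chamber5 between 0.003 and 0.009 m)) and ((x of blank1 in the frame of chamber0 between -0.012 and 0.012 m and y of blank1 in the frame of chamber0 between -0.012 and 0.012 m and z of blank1 in the frame of chamber0 between 0.003 and 0.009 m) or (x of blank1 in the frame of chamber1 between -0.012 and 0.012 m and y of blank1 in the frame of chamber1 between -0.012 and 0.012 m and z of blank1 in the frame of chamber1 between 0.003 and 0.009 m) or (x of blank1 in the frame of chamber2 between -0.012 and 0.012 m and y of blank1 in the frame of chamber2 between -0.012 and 0.012 m and z of blank1 in the frame of chamber2 between 0.003 and 0.009 m) or (x of blank1 in the frame of chamber3 between -0.012 and 0.012 m and y of blank1 in the frame of chamber3 between -0.012 and 0.012 m and z of blank1 in the frame of chamber3 between 0.003 and 0.009 m) or (x of blank1 in the frame of chamber4 between -0.012 and 0.012 m and y of blank1 in the frame of chamber4 between -0.012 and 0.012 m and z of blank1 in the frame of chamber4 between 0.003 and 0.009 m) or (x of blank1 in the frame of chamber5 between -0.012 and 0.012 m and y of blank1 in the frame of chamber5 between -0.012 and 0.012 m and z of blank1 in the frame of chamber5 between 0.003 and 0.009 m)) and ((x of blank2 in the frame of chamber0 between -0.012 and 0.012 m and y of blank2 in the frame of chamber0 between -0.012 and 0.012 m and z of blank2 in the frame of chamber0 between 0.003 and 0.009 m) or (x of blank2 in the frame of chamber1 between -0.012 and 0.012 m and y of blank2 in the frame of chamber1 between -0.012 and 0.012 m and z of blank2 in the frame of chamber1 between 0.003 and 0.009 m) or (x of blank2 in the frame of chamber2 between -0.012 and 0.012 m and y of blank2 in the frame of chamber2 between -0.012 and 0.012 m and z of blank2 in the frame of chamber2 between 0.003 and 0.009 m) or (x of blank2 in the frame of chamber3 between -0.012 and 0.012 m and y of blank2 in the frame of chamber3 between -0.012 and 0.012 m and z of blank2 in the frame of chamber3 between 0.003 and 0.009 m) or (x of blank2 in the frame of chamber4 between -0.012 and 0.012 m and y of blank2 in the frame of chamber4 between -0.012 and 0.012 m and z of blank2 in the frame of chamber4 between 0.003 and 0.009 m) or (x of blank2 in the frame of chamber5 between -0.012 and 0.012 m and y of blank2 in the frame of chamber5 between -0.012 and 0.012 m and z of blank2 in the frame of chamber5 between 0.003 and 0.009 m)) and ((x of blank3 in the frame of chamber0 between -0.012 and 0.012 m and y of blank3 in the frame of chamber0 between -0.012 and 0.012 m and z of blank3 in the frame of chamber0 between 0.003 and 0.009 m) or (x of blank3 in the frame of chamber1 between -0.012 and 0.012 m and y of blank3 in the frame of chamber1 between -0.012 and 0.012 m and z of blank3 in the frame of chamber1 between 0.003 and 0.009 m) or (x of blank3 in the frame of chamber2 between -0.012 and 0.012 m and y of blank3 in the frame of chamber2 between -0.012 and 0.012 m and z of blank3 in the frame of chamber2 between 0.003 and 0.009 m) or (x of blank3 in the frame of chamber3 between -0.012 and 0.012 m and y of blank3 in the frame of chamber3 between -0.012 and 0.012 m and z of blank3 in the frame of chamber3 between 0.003 and 0.009 m) or (x of blank3 in the frame of chamber4 between -0.012 and 0.012 m and y of blank3 in the frame of chamber4 between -0.012 and 0.012 m and z of blank3 in the frame of chamber4 between 0.003 and 0.009 m) or (x of blank3 in the frame of chamber5 between -0.012 and 0.012 m and y of blank3 in the frame of chamber5 between -0.012 and 0.012 m and z of blank3 in the frame of chamber5 between 0.003 and 0.009 m)) and ((x of blank4 in the frame of chamber0 between -0.012 and 0.012 m and y of blank4 in the frame of chamber0 between -0.012 and 0.012 m and z of blank4 in the frame of chamber0 between 0.003 and 0.009 m) or (x of blank4 in the frame of chamber1 between -0.012 and 0.012 m and y of blank4 in the frame of chamber1 between -0.012 and 0.012 m and z of blank4 in the frame of chamber1 between 0.003 and 0.009 m) or (x of blank4 in the frame of chamber2 between -0.012 and 0.012 m and y of blank4 in the frame of chamber2 between -0.012 and 0.012 m and z of blank4 in the frame of chamber2 between 0.003 and 0.009 m) or (x of blank4 in the frame of chamber3 between -0.012 and 0.012 m and y of blank4 in the frame of chamber3 between -0.012 and 0.012 m and z of blank4 in the frame of chamber3 between 0.003 and 0.009 m) or (x of blank4 in the frame of chamber4 between -0.012 and 0.012 m and y of blank4 in the frame of chamber4 between -0.012 and 0.012 m and z of blank4 in the frame of chamber4 between 0.003 and 0.009 m) or (x of blank4 in the frame of chamber5 between -0.012 and 0.012 m and y of blank4 in the frame of chamber5 between -0.012 and 0.012 m and z of blank4 in the frame of chamber5 between 0.003 and 0.009 m)) and ((x of blank5 in the frame of chamber0 between -0.012 and 0.012 m and y of blank5 in the frame of chamber0 between -0.012 and 0.012 m and z of blank5 in the frame of chamber0 between 0.003 and 0.009 m) or (x of blank5 in the frame of chamber1 between -0.012 and 0.012 m and y of blank5 in the frame of chamber1 between -0.012 and 0.012 m and z of blank5 in the frame of chamber1 between 0.003 and 0.009 m) or (x of blank5 in the frame of chamber2 between -0.012 and 0.012 m and y of blank5 in the frame of chamber2 between -0.012 and 0.012 m and z of blank5 in the frame of chamber2 between 0.003 and 0.009 m) or (x of blank5 in the frame of chamber3 between -0.012 and 0.012 m and y of blank5 in the frame of chamber3 between -0.012 and 0.012 m and z of blank5 in the frame of chamber3 between 0.003 and 0.009 m) or (x of blank5 in the frame of chamber4 between -0.012 and 0.012 m and y of blank5 in the frame of chamber4 between -0.012 and 0.012 m and z of blank5 in the frame of chamber4 between 0.003 and 0.009 m) or (x of blank5 in the frame of chamber5 between -0.012 and 0.012 m and y of blank5 in the frame of chamber5 between -0.012 and 0.012 m and z of blank5 in the frame of chamber5 between 0.003 and 0.009 m)) and linear speed of each of straightedge, blank0, blank1, blank2, blank3, blank4, blank5 below 0.02 m/s); the robot touches nothing.
It fails at once if the bevel gauge is pushed more than 30 mm (distance of bevel_gauge from where it was at the start of the episode above 0.03 m).
It fails at once if the pitch pipe is pushed more than 30 mm (distance of pitch_pipe from where it was at the start of the episode above 0.03 m).
It fails at once if the tin box is pushed more than 30 mm (distance of tin_box from where it was at the start of the episode above 0.03 m).
It fails at once if the glue jar is pushed more than 30 mm (distance of glue_jar from where it was at the start of the episode above 0.03 m).
It fails at once if the driver is pushed more than 30 mm (distance of driver from where it was at the start of the episode above 0.03 m).
Of blank0, blank1, blank2, blank3, blank4, blank5 only 4 to 6 are there at a start; the rules pass over those that are not, and their reading is None.
At some moment in a run one of blank0, blank1, blank2, blank3, blank4, blank5 may be knocked a few centimetres aside while the robot is not near it.
Once in a run the grip may slacken for a moment while it holds something.
It also fails if it takes over 208 s, if anything falls off the work surface, if the arm or the gripper's body presses on something with over 40 N, if the wrist force passes 120 N, or if a joint passes its speed limit or range.

### The arm

A 6-joint arm with a two-finger parallel gripper is mounted at the origin on the work surface. World frame = base frame: x ahead of the robot, y to its left, z up, the work surface at z = 0. Lengths are in m, angles in degrees, forces in N, time in s.
With the tool pointing down it reaches from about 0.4 to 0.825 m from the base axis. Payload 7 kg.
Tool frame: the origin (TCP) lies at the centre of the arm's flange, where the gripper is bolted on; the fingertips stand 178 mm ahead of it and the grasp point (between the pads) lies 159 mm ahead of it (r.tips_ahead is the z of the fingertips in the tool frame, in m); z points along the fingers, y is the line along which they close (so a half turn about z gives the same grasp; the last joint's range is limited). The gripper opens to 88 mm and grips with 3 to 60 N. Pads are 19 mm wide; open, the fingers measure 130 mm over their backs; the gripper's body (78 mm by 193 mm) begins 47 mm behind the grasp point.
Start: joints at [89.674, 20.546, 0.682, 0, -70.136, -16.507], TCP at [0.195, 0.646, 0.405] pointing down, gripper open.
Joint ranges: [-176.03, 176.03], [-82.01, 121.73], [-58.28, 71.71], [-173.87, 95.51], [-174.79, -0.11], [-173.66, 173.66]. Speed limits (degrees/s): [136.94, 136.94, 172.46, 180, 180, 180].

### API

Orientations are given as [roll, pitch, yaw] about the fixed x, y, z axes, in that order (R = Rz(yaw) Ry(pitch) Rx(roll)).
In Python, from plant import r gives the robot as it stands. The module is installed in compiled form; this text tells all that it offers.
- The arm moves only by the shell command python3 -m pendant 'ROWS' [FORCE]. ROWS is JSON, a list that holds one entry, the list of rows, each a list of 7 numbers: the shift along the tool's x, y, z in m, then the turn, a rotation vector about the tool's x, y, z in degrees, then the gripper command: -1 is shut, 1 is fully open, values between are in proportion. A call has 1 to 5 rows; each row is the pose to reach, as a shift and turn from the pose commanded when the call began, along the tool's axes at that moment; what a row does not reach only later rows make up. A row lasts 1/10 s, in which the tool goes at most 50 mm and 8.59 degrees, less where a joint would pass 70% of its speed; a pose out of reach is approached as far as the arm can. A call with a gripper value outside its range is refused whole. The fingers move at their own pace and stop on an object; FORCE is the grip in N (left out, the last holds). Time passes only in rows, so rows that repeat a pose let the fingers close. It gives the time, the measured TCP pose, the force, the opening and the grip force at its end, in the units of the state.
- r.get_state(): the state, without advancing time (a new reading comes with each control period).
- r.capture(name): name is "side" or "top"; returns the picture (420x560x3 uint8, red, green, blue); there is no depth.
- r.camera_params(name): a dict with "fx", "fy", "cx", "cy" (pixels), "R" (3x3) and "t" (3): a world point X has camera coordinates R X + t. Camera axes: x right, y down, z forward; pixel columns grow to the right and rows downward; lengths in m; the calibration is good to about 2 mm. A picture is of the moment at which its call begins. camera_params takes no time and is no camera call.
- r.close_job(): hands the job in; it is judged then, once.
The state is a dict: "time_s": time; "joints": joint angles; "qd": joint speeds; "joint_torque": joint torques, N m; "tcp_pos": TCP position; "eef_rot": TCP orientation; "contact_force": force on the tool from outside, world axes, zero at the start; "moment": the same for the moment, N m; "gripper_width": finger opening in m; "gripper_force": force on a finger pad.
Only numpy, scipy, OpenCV 4.12 (cv2) and the standard library are available. Lean on these libraries where they do the work, as an engineer would, in place of code of your own. Each camera call takes 0.05 s, during which the arm holds its last target. There are 200 camera calls.

## Working session

There is one attempt and no reset: what is moved stays moved. The work goes in short steps, Python scripts to look and compute and a shell command to move; the robot and the scene stay as the last step left them, time stands still between calls to the robot, and variables do not carry over. Pictures are saved under pics/ and viewed, at most 14 in all, crops included, and the job is handed in when it is done.

```bash
mkdir -p pics; python3 - <<'E'
from plant import r
import cv2,numpy as np
for n in("top","side"):
    im=r.capture(n); cv2.imwrite(f"pics/{n}0.png",cv2.resize(im[:,:,::-1],(800,600),interpolation=cv2.INTER_CUBIC)); np.save(f"pics/{n}0.npy",im)
    p=r.camera_params(n); print(n,p)
print(r.get_state())
E
```

```text
top {'fx': 394.0468824005011, 'fy': 394.0468824005011, 'cx': 286.0031947046865, 'cy': 212.7161289877449, 'R': array([[ 0.01883299, -0.99960949, -0.02064412],
       [-0.98392394, -0.01486203, -0.17796851],
       [ 0.1775922 ,  0.02366393, -0.98381961]]), 't': array([0.05628496, 0.54519464, 1.00057466])}
side {'fx': 452.51258063791425, 'fy': 452.51258063791425, 'cx': 275.4654563803732, 'cy': 213.61719143860182, 'R': array([[ 0.84363221, -0.53667119, -0.0163932 ],
       [-0.40306723, -0.61284922, -0.67967098],
       [ 0.35471327,  0.57999989, -0.73333391]]), 't': array([-0.40997523,  0.28466111,  0.93096271])}
{'time_s': 0.1, 'joints': array([ 8.96743809e+01,  2.05875157e+01,  6.40611126e-01, -1.72707789e-02,
       -7.01360572e+01, -1.65062283e+01]), 'qd': array([ 0.07462072, -0.04095914,  0.19346213, -0.01264028,  0.05004709,
       -0.01059328]), 'joint_torque': array([-5.22406262e-04, -5.84162557e+01,  2.93752384e+01,  7.01563284e+00,
        1.01573789e-02, -4.78443337e-05]), 'tcp_pos': array([0.19541731, 0.64592411, 0.40382763]), 'eef_rot': array([ 1.79915844e+02, -8.00565926e-03, -1.68377217e+01]), 'contact_force': array([-0.18926943, -0.9453237 , -0.60627842]), 'moment': array([0.00616387, 0.03074588, 0.01347814]), 'gripper_force': 0.0, 'gripper_width': 0.08747970434792564}
```

View pics/top0.png

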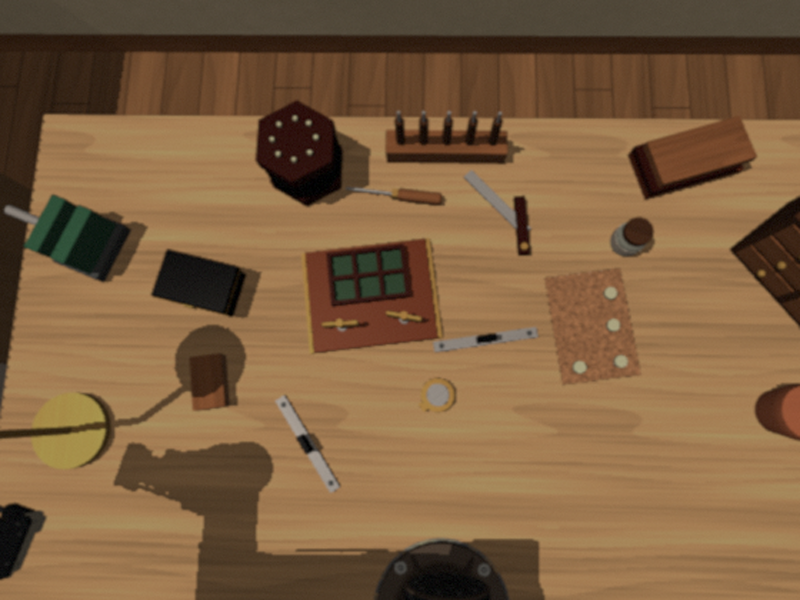

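View pics/side0.png

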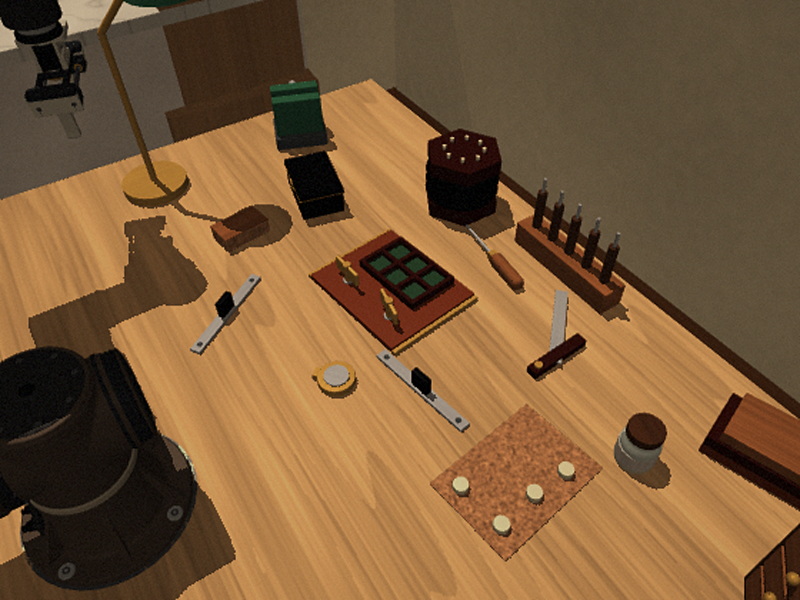

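Top view shows the jig at (372,295), the target straightedge at (487,340), a decoy straightedge at (308,443), and four blanks on the mat at (611,294), (614,325), (621,361) and (580,367). The side view agrees with this.

```bash
cat >vis.py <<'E'
from plant import r
import cv2,numpy as np
S=800/560
def ray(n,uv,z):
    p=r.camera_params(n);uv=np.atleast_2d(np.asarray(uv,float))
    d=np.c_[(uv[:,0]-p["cx"])/p["fx"],(uv[:,1]-p["cy"])/p["fy"],np.ones(len(uv))]@p["R"]
    C=-p["R"].T@p["t"]; return C[:2]+d[:,:2]*((z-C[2])/d[:,2])[:,None]
def proj(n,X):
    p=r.camera_params(n);c=np.atleast_2d(X)@p["R"].T+p["t"]
    return c[:,:2]/c[:,2:]*[p["fx"],p["fy"]]+[p["cx"],p["cy"]]
def blobs(m,amin,amax=1e9):
    k,l,s,c=cv2.connectedComponentsWithStats(m.astype(np.uint8))
    return [(int(s[i,4]),c[i],l==i) for i in range(1,k) if amin<=s[i,4]<=amax]
def pts(n,m,z): v,u=np.nonzero(m); return ray(n,np.c_[u,v],z)
def hsv(im): return cv2.cvtColor(im,cv2.COLOR_RGB2HSV).astype(int)
def axis(P):
    m=P.mean(0);w,V=np.linalg.eigh(np.cov((P-m).T));d=V[:,1];d=d*np.sign(d[1] or 1)
    return m,np.degrees(np.arctan2(d[1],d[0])),(P-m)@d
E
python3 - <<'E'
from vis import *
np.set_printoptions(precision=4,suppress=True)
for n in("top","side"):
    im=np.load(f"pics/{n}0.npy");H=hsv(im);h,s,v=H[...,0],H[...,1],H[...,2]
    print(n)
    g=(h>40)&(h<95)&(s>50)&(v>25)
    for a,c,m in blobs(g,50,400): print("green",a,c,ray(n,c,.018))
    for a,c,m in blobs((h>18)&(h<45)&(s<110)&(v>140),25,250): print("ivory",a,c,ray(n,c,.012), cv2.minAreaRect(pts(n,m,.015).astype(np.float32))[1])
    for a,c,m in blobs((s<60)&(v>90),60,900):
        P=pts(n,m,.006);q=axis(P);print("grey",a,c,q[0],q[1],np.ptp(q[2]))
    for a,c,m in blobs((h>14)&(h<32)&(s>140)&(v>100),20,400):
        P=pts(n,m,.045);q=axis(P);print("brass",a,c,q[0],q[1],np.ptp(q[2]))
    # sample colours
    for px in([ (330,310),(352,322),(440,342),(487,339),(611,294)] if n=="top" else [(395,300),(340,290),(400,365),(535,493)]): print(px,H[int(px[1]/S),int(px[0]/S)])
im=np.load("pics/top0.npy");a=cv2.resize(im[160:255,205:435,::-1],None,fx=3.45,fy=3.45,interpolation=cv2.INTER_CUBIC);cv2.imwrite("pics/crop1.png",a)
E
```

```text
top
green 168 [273.4702 181.3512] [[0.6382 0.1029]]
green 165 [256.303  183.3818] [[0.6317 0.1507]]
green 162 [239.0556 185.4198] [[0.6252 0.1987]]
green 168 [275.4107 198.1726] [[0.5903 0.0964]]
green 172 [258.1163 200.3081] [[0.5836 0.1441]]
green 167 [240.5808 202.2994] [[0.5772 0.1925]]
ivory 51 [427.3137 204.2745] [[ 0.5804 -0.322 ]] (0.01903720386326313, 0.01993776485323906)
ivory 54 [429.2778 226.7222] [[ 0.5181 -0.3245]] (0.018842604011297226, 0.019717564806342125)
ivory 55 [434.4364 252.3273] [[ 0.4486 -0.3351]] (0.01874927431344986, 0.019164755940437317)
ivory 54 [405.5185 256.4815] [[ 0.4362 -0.2574]] (0.01865590550005436, 0.019138948991894722)
grey 320 [343.9469 138.0969] [ 0.772  -0.0953] 43.739836318034094 0.14461153053691916
grey 135 [ 14.7259 150.1778] [0.7245 0.8575] 69.11912495962797 0.07641355510049208
grey 113 [434.7257 168.7522] [ 0.6839 -0.3492] 29.18422676266514 0.051693504174318894
grey 178 [361.073  234.1573] [ 0.4955 -0.1402] 100.65153300558505 0.08774748898576502
grey 213 [319.6995 240.2629] [ 0.4768 -0.0271] 97.90034901416873 0.10446923294705496
grey 177 [
[... 2225 characters left out ...]
435591115394
grey 106 [441.4717 311.3679] [ 0.6927 -0.3411] 93.35471682325952 0.052221964178201956
brass 23 [73.5217 11.    ] [0.4414 1.5546] 61.9593486877595 0.22352885958938418
brass 38 [270.1842 207.4474] [0.5294 0.0918] 83.63079674824894 0.03632893292329498
brass 23 [274.6522 216.087 ] [0.523  0.0607] 79.76863724555359 0.02559213802434
brass 22 [376.6364 254.6818] [ 0.6535 -0.1681] 155.9854923053005 0.012065029213003432
brass 53 [554.9623 403.8868] [ 0.6962 -0.5929] 157.63822685948645 0.014400525528175447
brass 36 [538.4167 417.0833] [ 0.6523 -0.5914] 151.50972153387784 0.01278258105563821
(395, 300) [  7 199 113]
(340, 290) [  7 200 112]
(400, 365) [ 18  42 156]
(535, 493) [ 22  85 205]
```

View pics/crop1.png

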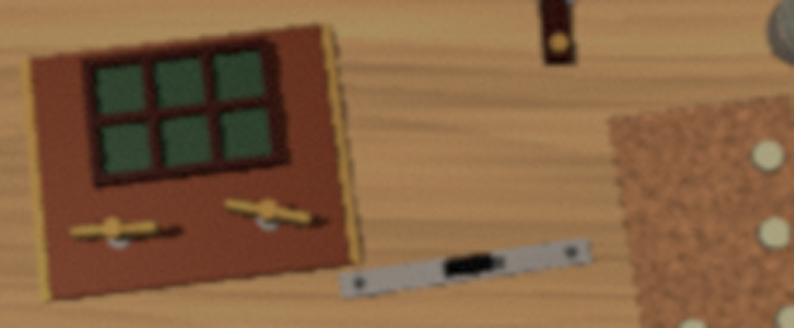

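Crop: the green chambers span crop pixels (95,50) to (270,165). The left wing at (113,229) is nearly parallel to the pan edge. The right wing at (267,212) is turned about -17°, and the straightedge grip is at (470,265). The brass centres match the wing positions derived from the chambers to within 1 mm. Next I'll move to the right wing and straighten it.

```bash
cat >geo.py <<'E'
import numpy as np
from scipy.spatial.transform import Rotation as Ro
from plant import r
yaw=7.7; a=np.radians(yaw); ex=np.array([np.cos(a),np.sin(a)]); ey=np.array([-ex[1],ex[0]])
PE=np.array([.5550,.1400])
def J(x,y): return PE+x*ex+y*ey
WL,WR=J(-.04,.06),J(-.04,-.06)
CH=[J(.028+.048*i,.048-.048*j) for i in(0,1) for j in(0,1,2)]
def plan(W):
    "waypoints (x,y,tip z,tool yaw deg) -> shift/turn in the axes at each leg's start, rows needed"
    s=r.get_state(); p=s["tcp_pos"]; R=Ro.from_euler("xyz",s["eef_rot"],degrees=True)
    print("t",round(s["time_s"],1),"tip",(p-[0,0,r.tips_ahead]).round(4),"rot",s["eef_rot"].round(1),"j",s["joints"].round(0),"F",s["contact_force"].round(1),"w",round(s["gripper_width"],4))
    for x,y,z,psi in W:
        q=np.array([x,y,z+r.tips_ahead]);Q=Ro.from_euler("xyz",[180,0,psi],degrees=True)
        d=R.inv().apply(q-p);v=(R.inv()*Q).as_rotvec(degrees=True)
        print((x,y,z,psi),"->",d.round(4),v.round(1),"rows",int(np.ceil(max(np.linalg.norm(d)/.05,np.linalg.norm(v)/8.59))))
        p,R=q,Q
E
python3 - <<'E'
from geo import *
print(WL,WR,[c.round(4) for c in CH])
plan([(.195,.446,.226,-16.8),(.5236,.0752,.15,-99.3),(.5236,.0752,.03,-99.3)])
E
```

```text
[0.5073215  0.19409954] [0.52339984 0.07518156] [array([0.5763, 0.1913]), array([0.5827, 0.1438]), array([0.5892, 0.0962]), array([0.6239, 0.1978]), array([0.6303, 0.1502]), array([0.6367, 0.1026])]
t 0.1 tip [0.1954 0.6459 0.2257] rot [179.9  -0.  -16.8] j [ 90.  21.   1.  -0. -70. -17.] F [-0.2 -0.9 -0.6] w 0.0875
(0.195, 0.446, 0.226, -16.8) -> [0.0575 0.1915 0.    ] [ 0.1 -0.  -0. ] rows 4
(0.5236, 0.0752, 0.15, -99.3) -> [0.4217 0.26   0.076 ] [ 0.  -0.  82.5] rows 11
(0.5236, 0.0752, 0.03, -99.3) -> [ 0.   -0.    0.12] [0. 0. 0.] rows 3
```

```bash

python3 -m pendant '[[[0.0575,0.1915,0,0,0,0,0],[0.0575,0.1915,0,0,0,0,0],[0.0575,0.1915,0,0,0,0,0],[0.0575,0.1915,0,0,0,0,0],[0.0575,0.1915,0,0,0,0,0]]]'
python3 -m pendant '[[[0.04,0.025,0.01,0,0,0,0],[0.08,0.05,0.02,0,0,0,0],[0.12,0.075,0.03,0,0,0,0],[0.16,0.1,0.035,0,0,0,0],[0.2,0.125,0.04,0,0,0,0]]]'
python3 -m pendant '[[[0.04,0.025,0.01,0,0,0,0],[0.08,0.05,0.02,0,0,0,0],[0.12,0.075,0.03,0,0,0,0],[0.17,0.1,0.035,0,0,0,0],[0.215,0.13,0.036,0,0,0,0]]]'
python3 -m pendant '[[[0,0,0,0,0,8.3,0],[0,0,0,0,0,16.5,0],[0,0,0,0,0,24.8,0],[0,0,0,0,0,33,0],[0,0,0,0,0,41.3,0]]]'
python3 -m pendant '[[[0,0,0,0,0,8.3,0],[0,0,0,0,0,16.5,0],[0,0,0,0,0,24.8,0],[0,0,0,0,0,33,0],[0,0,0,0,0,41.3,0]]]'
python3 -m pendant '[[[0,0,0,0,0,0,0],[0,0,0,0,0,0,0]]]'
python3 -c "
from geo import *
plan([(.5236,.0752,.08,-99.3),(.5236,.0752,.03,-99.3)])"
```

```text
time_s: 0.6
tcp_pos: [0.1951, 0.4404, 0.4047]
eef_rot: [179.9, 0.1, -16.9]
contact_force: [0.1, 1.8, 0.7]
gripper_width: 0.0529
gripper_force: 0.0
time_s: 1.1
tcp_pos: [0.351, 0.267, 0.3645]
eef_rot: [-180.0, -0.0, -16.8]
contact_force: [1.1, 1.5, 0.6]
gripper_width: 0.0437
gripper_force: 0.0
time_s: 1.6
tcp_pos: [0.5132, 0.0881, 0.3281]
eef_rot: [180.0, 0.0, -16.8]
contact_force: [1.0, 1.2, -0.2]
gripper_width: 0.044
gripper_force: 0.0
time_s: 2.1
tcp_pos: [0.512, 0.0895, 0.3286]
eef_rot: [180.0, 0.0, -58.5]
contact_force: [-0.1, 0.0, -0.1]
gripper_width: 0.0434
gripper_force: 0.0
time_s: 2.6
tcp_pos: [0.5119, 0.0897, 0.3286]
eef_rot: [180.0, -0.0, -99.8]
contact_force: [-1.0, -0.9, 0.6]
gripper_width: 0.0437
gripper_force: 0.0
time_s: 2.8
tcp_pos: [0.5119, 0.0896, 0.3287]
eef_rot: [180.0, -0.0, -99.2]
contact_force: [0.4, 0.4, 0.4]
gripper_width: 0.0437
gripper_force: 0.0
t 2.8 tip [0.5119 0.0896 0.1506] rot [180.   -0.  -99.2] j [ 32.  10. -25.  -0. -55. -41.] F [0.4 0.4 0.4] w 0.0437
(0.5236, 0.0752, 0.08, -99.3) -> [ 0.0124 -0.0138  0.0706] [ 0.  -0.   0.1] rows 2
(0.5236, 0.0752, 0.03, -99.3) -> [ 0.   -0.    0.05] [0. 0. 0.] rows 1
```

```bash

python3 -m pendant '[[[0.0062,-0.0069,0.035,0,0,0,0],[0.0124,-0.0138,0.071,0,0,0,0],[0.0124,-0.0138,0.071,0,0,0,0],[0.0124,-0.0138,0.1,0,0,0,0],[0.0124,-0.0138,0.1206,0,0,0,0]]]' 10
python3 -m pendant '[[[0,0,0,0,0,0,-1],[0,0,0,0,0,0,-1],[0,0,0,0,0,0,-1],[0,0,0,0,0,0,-1],[0,0,0,0,0,0,-1]]]' 10
python3 -m pendant '[[[0,0,0,0,0,-6,-1],[0,0,0,0,0,-12,-1],[0,0,0,0,0,-17,-1],[0,0,0,0,0,-17,-1],[0,0,0,0,0,-17,-1]]]' 10
python3 -m pendant '[[[0,0,0,0,0,0,0],[0,0,0,0,0,0,0],[0,0,0,0,0,0,0],[0,0,-0.05,0,0,0,0],[0,0,-0.1,0,0,0,0]]]'
python3 - <<'E'
from vis import *
from geo import *
im=r.capture("side");cv2.imwrite("pics/s1.png",cv2.resize(im[120:345,160:460,::-1],(800,600),interpolation=cv2.INTER_CUBIC))
im=r.capture("top");np.save("pics/t1.npy",im)
E
```

```text
time_s: 3.3
tcp_pos: [0.5239, 0.0754, 0.2087]
eef_rot: [-179.9, 0.0, -99.3]
contact_force: [-0.5, -0.0, -0.6]
gripper_width: 0.0434
gripper_force: 0.0
time_s: 3.8
tcp_pos: [0.5227, 0.0753, 0.2092]
eef_rot: [179.9, 0.0, -99.5]
contact_force: [-4.7, 4.3, 8.5]
gripper_width: 0.0112
gripper_force: 10.0
time_s: 4.3
tcp_pos: [0.523, 0.0753, 0.2093]
eef_rot: [180.0, 0.0, -82.4]
contact_force: [-5.0, 3.8, 6.3]
gripper_width: 0.0113
gripper_force: 10.0
time_s: 4.8
tcp_pos: [0.5231, 0.0748, 0.3083]
eef_rot: [179.8, -0.1, -82.4]
contact_force: [1.0, 0.1, 0.3]
gripper_width: 0.0419
gripper_force: 0.0
```

View pics/s1.png

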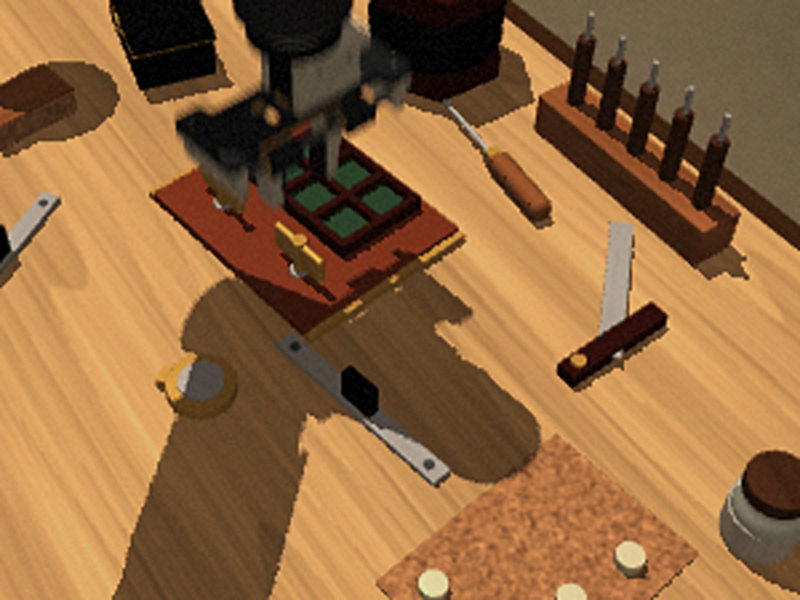

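The right wing at (300,250) is now parallel to the pan edge. Next I'll measure the straightedge centre more closely from the first pictures.

```bash
python3 - <<'E'
from vis import *
from geo import *
for n in("top","side"):
    im=np.load(f"pics/{n}0.npy");H=hsv(im);s,v=H[...,1],H[...,2]
    P=np.vstack([pts(n,m,.006) for a,c,m in blobs((s<70)&(v>80),60,900)])
    d=np.array([-np.sin(np.radians(9.4)),np.cos(np.radians(9.4))]);e=np.array([d[1],-d[0]])
    Q=P-[.487,-.0857];P=P[(abs(Q@d)<.13)&(abs(Q@e)<.02)]
    u=(P-[.487,-.0857])@d;w=(P-[.487,-.0857])@e
    print(n,u.min(),u.max(),np.percentile(w,[1,99]),[ (np.mean(w[abs(u-k)<.02])) for k in(-.07,.07)])
    mid=(u.min()+u.max())/2;wm=np.percentile(w,[1,99]).mean();print("centre",np.array([.487,-.0857])+mid*d+wm*e)
    # grip top, black, z .04
    m=(v<40)
    for a,c,mm in blobs(m,15,300):
        x=ray(n,c,.025)[0]
        if np.hypot(*(x-[.487,-.0857]))<.03: print("grip",a,x)
plan([(.4855,-.083,.13,-82.3),(.4855,-.083,.13,-170.6),(.4855,-.083,.013,-170.6)])
E
```

```text
top -0.09481381349406069 0.10393278053340674 [-0.0101138   0.00955017] [np.float64(-0.00017393632072359723), np.float64(-0.00039162157897757295)]
centre [ 0.48597729 -0.08124777]
grip 47 [ 0.48615821 -0.08252917]
side -0.09467204082311145 0.10512048523670549 [-0.00930272  0.01021866] [np.float64(0.00020742877385464283), np.float64(0.000556664817569145)]
centre [ 0.48659857 -0.08047113]
grip 170 [ 0.48588167 -0.08147596]
t 4.9 tip [0.5257 0.0758 0.137 ] rot [-1.794e+02  1.000e-01 -8.240e+01] j [ 29.  11. -25.   0. -53. -22.] F [ 0.6  0.2 -0.3] w 0.0434
(0.4855, -0.083, 0.13, -82.3) -> [0.1521 0.0611 0.006 ] [-0.6  0.1 -0.1] rows 4
(0.4855, -0.083, 0.13, -170.6) -> [0. 0. 0.] [ 0.  -0.  88.3] rows 11
(0.4855, -0.083, 0.013, -170.6) -> [ 0.    -0.     0.117] [0. 0. 0.] rows 3
```

```bash

python3 -m pendant '[[[0.037,0.015,0,0,0,0,0.5],[0.075,0.029,0,0,0,0,0.5],[0.112,0.043,0,0,0,0,0.5],[0.15,0.0575,0,0,0,0,0.5],[0.15,0.0575,0,0,0,0,0.5]]]'
python3 -m pendant '[[[0,0,0,0,0,8.5,0.5],[0,0,0,0,0,17,0.5],[0,0,0,0,0,25.5,0.5],[0,0,0,0,0,34,0.5],[0,0,0,0,0,42.5,0.5]]]'
python3 -m pendant '[[[0,0,0,0,0,8.5,0.5],[0,0,0,0,0,17,0.5],[0,0,0,0,0,25.5,0.5],[0,0,0,0,0,34,0.5],[0,0,0,0,0,42.5,0.5]]]'
python3 -m pendant '[[[0,0,0,0,0,3.3,0.5],[0,0,0,0,0,3.3,0.5],[0,0,0,0,0,3.3,0.5]]]'
python3 -c "
from geo import *
plan([(.4863,-.081,.06,-170.6),(.4863,-.081,.013,-170.6)])"
```

```text
time_s: 5.4
tcp_pos: [0.4847, -0.0844, 0.3083]
eef_rot: [180.0, -0.0, -82.6]
contact_force: [-0.6, 0.3, -0.2]
gripper_width: 0.0655
gripper_force: 0.0
time_s: 5.9
tcp_pos: [0.4864, -0.0809, 0.3084]
eef_rot: [-180.0, 0.0, -125.3]
contact_force: [0.1, -0.3, -0.4]
gripper_width: 0.0657
gripper_force: 0.0
time_s: 6.4
tcp_pos: [0.4864, -0.0808, 0.3084]
eef_rot: [-180.0, 0.0, -167.8]
contact_force: [0.9, -0.2, 0.2]
gripper_width: 0.0657
gripper_force: 0.0
time_s: 6.7
tcp_pos: [0.4864, -0.0809, 0.3083]
eef_rot: [-180.0, 0.0, -170.6]
contact_force: [0.2, 0.4, -0.2]
gripper_width: 0.0659
gripper_force: 0.0
t 6.7 tip [ 0.4864 -0.0809  0.1302] rot [-180.     0.  -170.6] j [ 13.   8. -30.   0. -52. -94.] F [ 0.2  0.4 -0.2] w 0.0659
(0.4863, -0.081, 0.06, -170.6) -> [ 0.0001 -0.0001  0.0702] [-0.  0. -0.] rows 2
(0.4863, -0.081, 0.013, -170.6) -> [ 0.    -0.     0.047] [0. 0. 0.] rows 1
```

```bash

python3 -m pendant '[[[0,0,0.04,0,0,0,0.5],[0,0,0.08,0,0,0,0.5],[0,0,0.11,0,0,0,0.5],[0,0,0.117,0,0,0,0.5],[0,0,0.117,0,0,0,0.5]]]' 40
python3 -m pendant '[[[0,0,0,0,0,0,-1],[0,0,0,0,0,0,-1],[0,0,0,0,0,0,-1],[0,0,0,0,0,0,-1],[0,0,0,0,0,0,-1]]]' 40
python3 -m pendant '[[[0,0,-0.02,0,0,0,-1],[0,0,-0.04,0,0,0,-1],[0,0,-0.065,0,0,0,-1],[0,0,-0.085,0,0,0,-1],[0,0,-0.085,0,0,0,-1]]]' 40
python3 -c "
from geo import *
x,y=J(-.0135,0)
plan([(x,y,.098,-172.3),(x,y,.045,-172.3),(x,y,.027,-172.3)])"
```

```text
time_s: 7.2
tcp_pos: [0.4862, -0.0811, 0.1907]
eef_rot: [-180.0, -0.1, -170.7]
contact_force: [1.0, -0.3, -0.1]
gripper_width: 0.0658
gripper_force: 0.0
time_s: 7.7
tcp_pos: [0.4865, -0.081, 0.1921]
eef_rot: [180.0, 0.1, -170.7]
contact_force: [-1.4, 3.1, 6.2]
gripper_width: 0.0356
gripper_force: 40.0
time_s: 8.2
tcp_pos: [0.487, -0.0811, 0.2789]
eef_rot: [-180.0, 0.3, -170.7]
contact_force: [0.2, 0.0, -2.1]
gripper_width: 0.0355
gripper_force: 40.0
t 8.2 tip [ 0.487  -0.0811  0.1008] rot [-180.     0.3 -170.7] j [ 13.  11. -32.   0. -48. -94.] F [ 0.2  0.  -2.1] w 0.0355
(np.float64(0.5416217268038498), np.float64(0.13819118649685308), 0.098, -172.3) -> [-0.0893  0.2076  0.0032] [-0.   0.3  1.6] rows 5
(np.float64(0.5416217268038498), np.float64(0.13819118649685308), 0.045, -172.3) -> [ 0.    -0.     0.053] [0. 0. 0.] rows 2
(np.float64(0.5416217268038498), np.float64(0.13819118649685308), 0.027, -172.3) -> [ 0.    -0.     0.018] [0. 0. 0.] rows 1
```

```bash

python3 -m pendant '[[[-0.015,0.035,0,0,0,0.3,-1],[-0.034,0.08,0,0,0,0.6,-1],[-0.053,0.125,0,0,0,0.9,-1],[-0.072,0.168,0,0,0,1.3,-1],[-0.085,0.198,0,0,0,1.6,-1]]]' 40
python3 -m pendant '[[[-0.004,0.0096,0.003,0,0,0,-1],[-0.004,0.0096,0.003,0,0,0,-1],[-0.004,0.0096,0.003,0,0,0,-1]]]' 40
python3 - <<'E'
from geo import *
from vis import *
x,y=J(-.0135,0)
plan([(x,y,.05,-172.3),(x,y,.027,-172.3)])
im=r.capture("side");cv2.imwrite("pics/s2.png",cv2.resize(im[150:285,200:380,::-1],(800,600),interpolation=cv2.INTER_CUBIC))
E
```

```text
time_s: 8.7
tcp_pos: [0.5384, 0.1305, 0.2754]
eef_rot: [-180.0, -0.0, -172.3]
contact_force: [1.3, -1.0, -1.6]
gripper_width: 0.0356
gripper_force: 40.0
time_s: 9.0
tcp_pos: [0.5403, 0.1374, 0.2723]
eef_rot: [-180.0, -0.1, -172.3]
contact_force: [0.3, -1.0, -2.3]
gripper_width: 0.0358
gripper_force: 40.0
t 9.0 tip [0.5403 0.1374 0.0942] rot [-1.800e+02 -1.000e-01 -1.723e+02] j [  34.   17.  -24.   -0.  -49. -117.] F [ 0.3 -1.  -2.3] w 0.0358
(np.float64(0.5416217268038498), np.float64(0.13819118649685308), 0.05, -172.3) -> [-0.0015  0.0007  0.0442] [-0.  -0.1 -0. ] rows 1
(np.float64(0.5416217268038498), np.float64(0.13819118649685308), 0.027, -172.3) -> [ 0.    -0.     0.023] [0. 0. 0.] rows 1
```

View pics/s2.png

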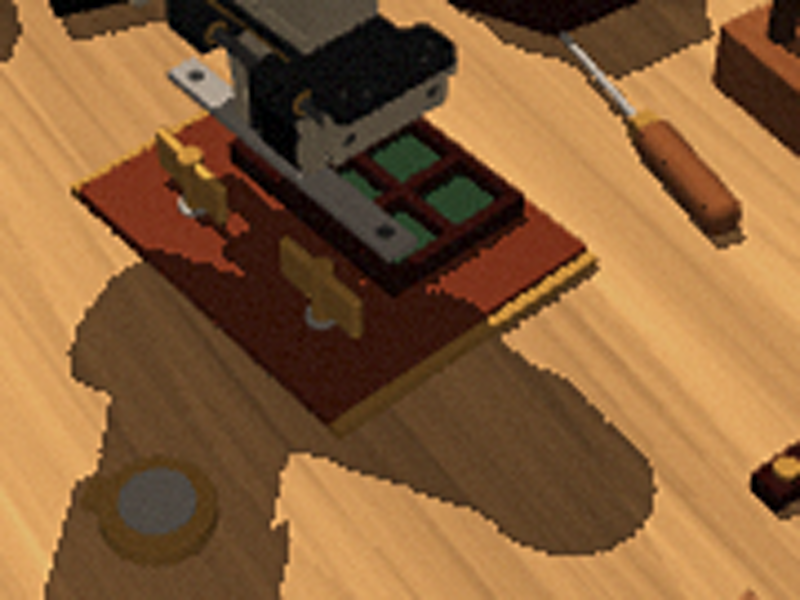

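The straightedge is held above its place, both wings are parallel at (190,175) and (320,285), and it sits in front of the pan. I'll lower it about 5 mm short of the face.

```bash

python3 -m pendant '[[[0,0.001,0.02,0,0,0,-1],[0,0.001,0.04,0,0,0,-1],[0,0.001,0.058,0,0,0,-1],[0,0.001,0.065,0,0,0,-1],[0,0.001,0.065,0,0,0,-1]]]' 40
python3 -m pendant '[[[0,0,0.001,0,0,0,-1],[0,0,0.002,0,0,0,-1],[0,0,0.003,0,0,0,-1],[0,0,0.003,0,0,0,-1]]]' 40
python3 - <<'E'
from geo import *
from vis import *
s=r.get_state();d=s["tcp_pos"][:2]-PE;print("jig xy",d@ex,d@ey,s["tcp_pos"][2]-r.tips_ahead,s["contact_force"],s["moment"])
im=r.capture("side");cv2.imwrite("pics/s3.png",cv2.resize(im[150:285,200:380,::-1],(800,600),interpolation=cv2.INTER_CUBIC))
E
```

```text
time_s: 9.55
tcp_pos: [0.5404, 0.1379, 0.2076]
eef_rot: [-179.9, -0.1, -172.4]
contact_force: [-0.2, -1.0, -2.3]
gripper_width: 0.0355
gripper_force: 40.0
time_s: 9.95
tcp_pos: [0.5408, 0.1391, 0.2057]
eef_rot: [180.0, 0.0, -172.3]
contact_force: [-0.7, -0.3, -2.2]
gripper_width: 0.0358
gripper_force: 40.0
jig xy -0.014157392890901344 0.0009810077311465494 0.02761258656563581 [-0.73879005 -0.25407926 -2.18703765] [ 0.04154884 -0.14733154 -0.01820168]
```

View pics/s3.png

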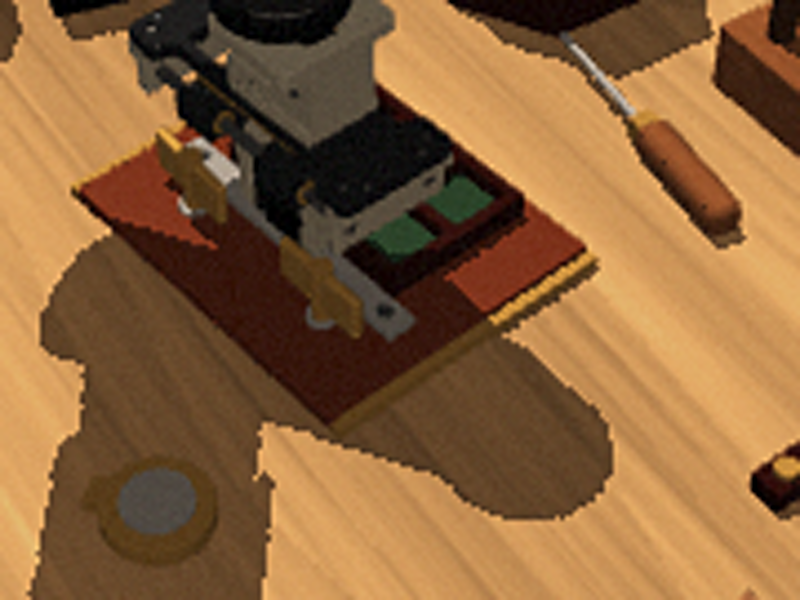

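The blade lies between the knobs and the pan face (its end is at (390,320)), just off the board. I'll touch it down and slide it towards the face.

```bash

python3 -m pendant '[[[0,0,0.001,0,0,0,-1],[0,0,0.0015,0,0,0,-1],[0,0,0.002,0,0,0,-1]]]' 40
python3 -m pendant '[[[-0.0007,0,0,0,0,0,-1],[-0.0014,0,0,0,0,0,-1],[-0.002,0,0,0,0,0,-1],[-0.002,0,0,0,0,0,-1],[-0.002,0,0,0,0,0,-1]]]' 40
python3 -m pendant '[[[-0.0005,0,0,0,0,0,-1],[-0.001,0,0,0,0,0,-1],[-0.0015,0,0,0,0,0,-1],[-0.002,0,0,0,0,0,-1],[-0.002,0,0,0,0,0,-1]]]' 40
python3 -c "
from geo import *
s=r.get_state();d=s['tcp_pos'][:2]-PE;print('jig xy',d@ex,d@ey,s['tcp_pos'][2]-r.tips_ahead,s['contact_force'][:2]@ex,s['contact_force'],s['moment'])"
```

```text
time_s: 10.3
tcp_pos: [0.5408, 0.1391, 0.2041]
eef_rot: [-180.0, 0.0, -172.3]
contact_force: [-4.8, -0.2, 12.9]
gripper_width: 0.0357
gripper_force: 40.0
time_s: 10.8
tcp_pos: [0.5415, 0.1392, 0.2042]
eef_rot: [-180.0, -0.1, -172.3]
contact_force: [-11.1, 2.3, 14.7]
gripper_width: 0.0358
gripper_force: 40.0
time_s: 11.3
tcp_pos: [0.5432, 0.1392, 0.2042]
eef_rot: [-180.0, -0.2, -172.3]
contact_force: [-13.8, 1.1, 17.2]
gripper_width: 0.0353
gripper_force: 40.0
jig xy -0.01179379683242906 0.0007624312803148466 0.02607912304980689 -13.540388066464637 [-13.81327491   1.10709399  17.18532543] [0.52975737 4.53031357 0.01119732]
```

```bash

python3 -m pendant '[[[0,0,-0.0008,0,0,0,-1],[0,0,-0.0008,0,0,0,-1]]]' 40
python3 -m pendant '[[[-0.0005,0,0,0,0,0,-1],[-0.001,0,0,0,0,0,-1],[-0.0015,0,0,0,0,0,-1],[-0.0015,0,0,0,0,0,-1],[-0.0015,0,0,0,0,0,-1]]]' 40
python3 -m pendant '[[[-0.0005,0,0,0,0,0,-1],[-0.001,0,0,0,0,0,-1],[-0.0015,0,0,0,0,0,-1],[-0.0015,0,0,0,0,0,-1],[-0.0015,0,0,0,0,0,-1]]]' 40
python3 -c "
from geo import *
s=r.get_state();d=s['tcp_pos'][:2]-PE;print('jig xy',d@ex,d@ey,s['tcp_pos'][2]-r.tips_ahead,s['contact_force'][:2]@ex,s['contact_force'],s['moment'])"
```

```text
time_s: 11.5
tcp_pos: [0.5447, 0.1396, 0.2043]
eef_rot: [180.0, 0.0, -172.3]
contact_force: [-1.4, 0.7, -1.4]
gripper_width: 0.0355
gripper_force: 40.5
time_s: 12.0
tcp_pos: [0.5453, 0.1397, 0.2042]
eef_rot: [-180.0, -0.1, -172.3]
contact_force: [-8.8, 2.1, 9.3]
gripper_width: 0.0354
gripper_force: 41.8
time_s: 12.5
tcp_pos: [0.5458, 0.1398, 0.2042]
eef_rot: [-180.0, -0.3, -172.4]
contact_force: [-16.0, 5.5, 13.7]
gripper_width: 0.0355
gripper_force: 42.9
jig xy -0.009171281503722562 0.0009910856489796236 0.026102609883623867 -15.085432634524441 [-15.96394471   5.48241873  13.669801  ] [1.79020782 5.44187789 0.07401869]
```

```bash

python3 -m pendant '[[[0,0,0,0,0,0,0.3],[0,0,0,0,0,0,0.3],[0,0,0,0,0,0,0.3],[0,0,0,0,0,0,0.3]]]' 20
python3 -m pendant '[[[0,0,-0.02,0,0,0,0.3],[0,0,-0.05,0,0,0,0.3],[0,0,-0.1,0,0,0,0.3],[0,0,-0.12,0,0,0,0.3],[0,0,-0.12,0,0,0,0.3]]]'
python3 -m pendant '[[[0,0.05,-0.05,0,0,0,0.3],[0.0,0.1,-0.1,0,0,0,0.3],[0.0,0.15,-0.1,0,0,0,0.3],[0,0.2,-0.1,0,0,0,0.3],[0,0.2,-0.1,0,0,0,0.3]]]'
python3 - <<'E'
from geo import *
from vis import *
s=r.get_state();print(s["tcp_pos"],s["eef_rot"],s["joints"])
im=r.capture("top");np.save("pics/t2.npy",im)
a=cv2.resize(im[160:255,205:315,::-1],None,fx=6,fy=6,interpolation=cv2.INTER_CUBIC);cv2.imwrite("pics/t2.png",a)
E
```

```text
time_s: 12.9
tcp_pos: [0.546, 0.1383, 0.2034]
eef_rot: [-179.8, -0.3, -172.4]
contact_force: [-7.8, -5.9, 6.8]
gripper_width: 0.0564
gripper_force: 5.7
time_s: 13.4
tcp_pos: [0.549, 0.1404, 0.3281]
eef_rot: [179.9, 0.4, -172.3]
contact_force: [-0.1, 0.3, -0.5]
gripper_width: 0.0567
gripper_force: 0.0
time_s: 13.9
tcp_pos: [0.5206, 0.3409, 0.4242]
eef_rot: [179.9, 0.0, -172.3]
contact_force: [0.3, -0.6, -0.3]
gripper_width: 0.0564
gripper_force: 0.0
[0.5206438  0.34090893 0.42421531] [ 1.79949923e+02  4.99726546e-02 -1.72289885e+02] [ 5.11661675e+01  1.49483101e+01 -4.69932887e+00 -2.10340304e-03
 -7.02816428e+01 -1.33455322e+02]
```

View pics/t2.png

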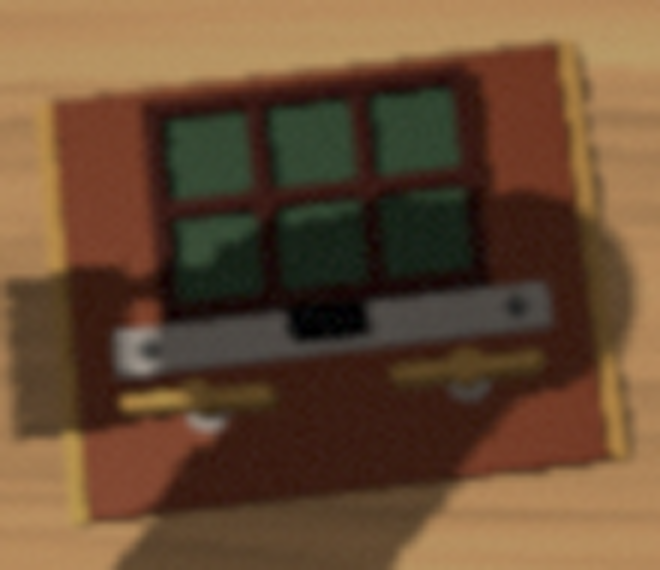

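The straightedge lies along the pan's near edge and the grip at (328,320) is close to midway. I'll measure the angle and gap, and recheck the wings and blanks.

```bash
python3 - <<'E'
from geo import *
from vis import *
im=np.load("pics/t2.npy");H=hsv(im);h,s,v=H[...,0],H[...,1],H[...,2]
roi=np.zeros(v.shape,bool);roi[195:232,215:305]=1
L=im.astype(int);m=roi&(L[...,2]>.72*L[...,0])&(v>50)&(L[...,1]<L[...,0]*1.15)
for a,c,mm in blobs(m,60):
    P=pts("top",mm,.018)-PE;x,y=P@ex,P@ey
    print(a,c,"x lo/hi",np.percentile(x,[2,98]),"y",y.min(),y.max())
    b=[(k,np.median(x[abs(y-k)<.006])) for k in(-.08,-.06,-.04,.04,.06,.08) if (abs(y-k)<.006).any()];print(np.round(b,4));b=np.array(b);print("slope",np.polyfit(b[:,0],b[:,1],1))
for a,c,mm in blobs(roi&(h>14)&(h<32)&(s>140)&(v>55),30):
    q=axis(pts("top",mm,.045));d=q[0]-PE;print("wing",a,d@ex,d@ey,q[1]-90-yaw)
g=(h>40)&(h<95)&(s>50)&(v>15)
for a,c,mm in blobs(g,80,400): X=ray("top",c,.018)[0]-PE;print("green",a,X@ex,X@ey)
for a,c,m in blobs((h>18)&(h<45)&(s<110)&(v>140),25,250): print("ivory",a,ray("top",c,.012))
E
```

```text
478 [259.4748954  214.66108787] x lo/hi [-0.02145692 -0.00106078] y -0.10084227057974515 0.09932182659929487
[[-0.08   -0.0123]
 [-0.06   -0.0101]
 [-0.04   -0.0105]
 [ 0.04   -0.0107]
 [ 0.06   -0.011 ]
 [ 0.08   -0.0129]]
slope [-0.00472793 -0.01123599]
wing 54 -0.0022673205278992453 -0.12082816861184165 -93.29650738095138
wing 66 -0.012038067856207722 0.1164254348305649 -92.06283238021986
wing 105 -0.04037296746365339 -0.06056837568449289 -0.7419304631879102
wing 109 -0.039980242510549456 0.06078758194709726 -4.4191554333625165
green 166 0.0774483388607052 -0.047808232372034576
green 163 0.07748815560613014 0.00030282316690016396
green 162 0.07743484722182459 0.04871918026956988
green 174 0.02876467883481201 -0.0473272356176731
green 178 0.028857293275221275 0.0003809761443153715
green 176 0.029002474733996725 0.04864375396631237
ivory 55 [[ 0.57957881 -0.32118176]]
ivory 58 [[ 0.51715386 -0.32399526]]
ivory 56 [[ 0.44845936 -0.33457465]]
ivory 65 [[ 0.43594742 -0.25686128]]
```

```bash

python3 -m pendant '[[[0,0,0,0,0,-8.5,-0.3],[0,0,0,0,0,-17,-0.3],[0,0,0,0,0,-25.5,-0.3],[0,0,0,0,0,-34,-0.3],[0,0,0,0,0,-42.5,-0.3]]]'
python3 -m pendant '[[[0,0,0,0,0,-8.5,-0.3],[0,0,0,0,0,-17,-0.3],[0,0,0,0,0,-25.5,-0.3],[0,0,0,0,0,-34,-0.3],[0,0,0,0,0,-42.5,-0.3]]]'
python3 -m pendant '[[[0,0,0,0,0,0,-0.3],[0,0,0,0,0,0,-0.3]]]'
python3 -c "
from geo import *
plan([(*WL,.08,-86.3),(*WL,.03,-86.3)])"
```

```text
time_s: 14.45
tcp_pos: [0.5212, 0.3382, 0.4228]
eef_rot: [180.0, -0.1, -129.5]
contact_force: [0.4, -0.5, 0.3]
gripper_width: 0.0309
gripper_force: 0.0
time_s: 14.95
tcp_pos: [0.5212, 0.3382, 0.4228]
eef_rot: [179.9, -0.1, -87.0]
contact_force: [-0.3, 0.2, 0.2]
gripper_width: 0.0307
gripper_force: 0.0
time_s: 15.15
tcp_pos: [0.5212, 0.3382, 0.4233]
eef_rot: [180.0, -0.0, -87.6]
contact_force: [-0.8, 0.1, -0.8]
gripper_width: 0.0308
gripper_force: 0.0
t 15.2 tip [0.5212 0.3382 0.2452] rot [180.   -0.  -87.6] j [ 51.  15.  -5.  -0. -70. -49.] F [-0.8  0.1 -0.8] w 0.0308
(np.float64(0.507321500886309), np.float64(0.1940995445661585), 0.08, -86.3) -> [0.1432 0.0197 0.1653] [ 0.  -0.  -1.3] rows 5
(np.float64(0.507321500886309), np.float64(0.1940995445661585), 0.03, -86.3) -> [ 0.   -0.    0.05] [0. 0. 0.] rows 1
```

```bash

python3 -m pendant '[[[0.03,0.004,0.03,0,0,-1.3,-0.3],[0.06,0.008,0.065,0,0,-1.3,-0.3],[0.09,0.012,0.1,0,0,-1.3,-0.3],[0.12,0.016,0.135,0,0,-1.3,-0.3],[0.1432,0.0197,0.155,0,0,-1.3,-0.3]]]' 10
python3 -m pendant '[[[0,0,0,0,0,0,-0.3],[0,0,0,0,0,0,-0.3],[0,0,0.03,0,0,0,-0.3],[0,0,0.06,0,0,0,-0.3],[0,0,0.06,0,0,0,-0.3]]]' 10
python3 -m pendant '[[[0,0,0,0,0,0,-1],[0,0,0,0,0,0,-1],[0,0,0,0,0,0,-1],[0,0,0,0,0,0,-1],[0,0,0,0,0,0,-1]]]' 10
python3 -m pendant '[[[0,0,0,0,0,-7,-1],[0,0,0,0,0,-14,-1],[0,0,0,0,0,-21,-1],[0,0,0,0,0,-28,-1],[0,0,0,0,0,-35,-1]]]' 10
python3 -m pendant '[[[0,0,0,0,0,-7,-1],[0,0,0,0,0,-14,-1],[0,0,0,0,0,-21,-1],[0,0,0,0,0,-28,-1],[0,0,0,0,0,-35,-1]]]' 10
python3 -m pendant '[[[0,0,0,0,0,-7,-1],[0,0,0,0,0,-14,-1],[0,0,0,0,0,-22,-1],[0,0,0,0,0,-22,-1],[0,0,0,0,0,-22,-1]]]' 10
```

```text
time_s: 15.65
tcp_pos: [0.5069, 0.192, 0.2664]
eef_rot: [179.8, -0.1, -86.3]
contact_force: [1.2, -0.2, 0.2]
gripper_width: 0.031
gripper_force: 0.0
time_s: 16.15
tcp_pos: [0.5074, 0.1944, 0.2069]
eef_rot: [179.8, -0.1, -86.1]
contact_force: [-0.3, -0.6, -0.3]
gripper_width: 0.0309
gripper_force: 0.0
time_s: 16.65
tcp_pos: [0.5069, 0.1945, 0.2105]
eef_rot: [179.9, 0.1, -86.1]
contact_force: [-9.6, 3.3, 6.7]
gripper_width: 0.011
gripper_force: 10.0
time_s: 17.15
tcp_pos: [0.5072, 0.1946, 0.2105]
eef_rot: [-180.0, 0.1, -50.8]
contact_force: [-8.0, 4.3, 4.6]
gripper_width: 0.0113
gripper_force: 10.0
time_s: 17.65
tcp_pos: [0.5075, 0.1949, 0.2105]
eef_rot: [-179.9, 0.0, -15.8]
contact_force: [-7.3, 4.2, 3.0]
gripper_width: 0.0113
gripper_force: 10.0
time_s: 18.15
tcp_pos: [0.5077, 0.1952, 0.2105]
eef_rot: [-179.9, -0.1, 6.0]
contact_force: [-6.4, 6.4, 1.8]
gripper_width: 0.0109
gripper_force: 10.0
```

```bash

python3 -m pendant '[[[0,0,0,0,0,0,-0.3],[0,0,0,0,0,0,-0.3],[0,0,0,0,0,0,-0.3],[0,0,-0.05,0,0,0,-0.3],[0,0,-0.09,0,0,0,-0.3]]]' 10
python3 -m pendant '[[[0,0,0,0,0,8.5,-0.3],[0,0,0,0,0,17,-0.3],[0,0,0,0,0,25.5,-0.3],[0,0,0,0,0,34,-0.3],[0,0,0,0,0,42.5,-0.3]]]'
python3 -m pendant '[[[0,0,0,0,0,8.5,-0.3],[0,0,0,0,0,17,-0.3],[0,0,0,0,0,25.5,-0.3],[0,0,0,0,0,34,-0.3],[0,0,0,0,0,42.5,-0.3]]]'
python3 -m pendant '[[[0,0,0,0,0,4,-0.3],[0,0,0,0,0,4,-0.3],[0,0,0,0,0,4,-0.3]]]'
python3 -c "
from geo import *
plan([(*WR,.1,-83),(*WR,.03,-83)])"
```

```text
time_s: 18.65
tcp_pos: [0.5081, 0.194, 0.3003]
eef_rot: [179.9, 0.1, 6.0]
contact_force: [0.6, 0.6, -0.0]
gripper_width: 0.0304
gripper_force: 0.0
time_s: 19.15
tcp_pos: [0.5081, 0.194, 0.2995]
eef_rot: [-180.0, -0.0, -36.9]
contact_force: [-0.0, -0.7, -0.8]
gripper_width: 0.0305
gripper_force: 0.0
time_s: 19.65
tcp_pos: [0.5081, 0.194, 0.2994]
eef_rot: [-180.0, 0.0, -79.4]
contact_force: [-0.3, 0.1, -0.1]
gripper_width: 0.0307
gripper_force: 0.0
time_s: 19.95
tcp_pos: [0.5081, 0.194, 0.2993]
eef_rot: [-180.0, 0.0, -82.9]
contact_force: [-0.6, 0.0, 0.3]
gripper_width: 0.0305
gripper_force: 0.0
t 19.9 tip [0.5081 0.194  0.1212] rot [-180.     0.   -82.9] j [ 42.  14. -24.   0. -52. -34.] F [-0.6  0.   0.3] w 0.0305
(np.float64(0.5233998431365041), np.float64(0.07518156060037814), 0.1, -83) -> [ 0.1198 -0.0005  0.0212] [-0.   0.   0.1] rows 3
(np.float64(0.5233998431365041), np.float64(0.07518156060037814), 0.03, -83) -> [ 0.   -0.    0.07] [0. 0. 0.] rows 2
```

```bash

python3 -m pendant '[[[0.04,0,0.005,0,0,0,-0.3],[0.08,0,0.01,0,0,0,-0.3],[0.12,-0.0005,0.02,0,0,0,-0.3],[0.12,-0.0005,0.02,0,0,0,-0.3],[0.12,-0.0005,0.02,0,0,0,-0.3]]]' 10
python3 -m pendant '[[[0,0,0.03,0,0,0,-0.3],[0,0,0.06,0,0,0,-0.3],[0,0,0.07,0,0,0,-0.3],[0,0,0.07,0,0,0,-0.3],[0,0,0.07,0,0,0,-0.3]]]' 10
python3 -m pendant '[[[0,0,0,0,0,0,-1],[0,0,0,0,0,0,-1],[0,0,0,0,0,0,-1],[0,0,0,0,0,0,-1],[0,0,0,0,0,0,-1]]]' 10
python3 -m pendant '[[[0,0,0,0,0,-7,-1],[0,0,0,0,0,-14,-1],[0,0,0,0,0,-21,-1],[0,0,0,0,0,-28,-1],[0,0,0,0,0,-35,-1]]]' 10
python3 -m pendant '[[[0,0,0,0,0,-7,-1],[0,0,0,0,0,-14,-1],[0,0,0,0,0,-21,-1],[0,0,0,0,0,-28,-1],[0,0,0,0,0,-35,-1]]]' 10
python3 -m pendant '[[[0,0,0,0,0,-7,-1],[0,0,0,0,0,-14,-1],[0,0,0,0,0,-19,-1],[0,0,0,0,0,-19,-1],[0,0,0,0,0,-19,-1]]]' 10
python3 -m pendant '[[[0,0,0,0,0,0,-0.3],[0,0,0,0,0,0,-0.3],[0,0,0,0,0,0,-0.3],[0,0,-0.05,0,0,0,-0.3],[0,0,-0.09,0,0,0,-0.3]]]' 10
python3 - <<'E'
from geo import *
from vis import *
im=r.capture("side");cv2.imwrite("pics/s4.png",cv2.resize(im[120:400,160:460,::-1],(640,597),interpolation=cv2.INTER_CUBIC))
H=hsv(im);h,s,v=H[...,0],H[...,1],H[...,2]
for a,c,m in blobs((h>18)&(h<45)&(s<110)&(v>140),40,250): print("ivory",a,ray("side",c,.012))
plan([(.45,-.1,.12,6)])
E
```

```text
time_s: 20.45
tcp_pos: [0.5232, 0.0742, 0.2791]
eef_rot: [180.0, -0.0, -83.1]
contact_force: [0.2, 0.6, 0.6]
gripper_width: 0.031
gripper_force: 0.0
time_s: 20.95
tcp_pos: [0.5237, 0.0759, 0.21]
eef_rot: [-179.9, -0.0, -82.9]
contact_force: [0.4, 0.5, 0.8]
gripper_width: 0.0308
gripper_force: 0.0
time_s: 21.45
tcp_pos: [0.5229, 0.0752, 0.2098]
eef_rot: [-180.0, 0.0, -83.0]
contact_force: [-3.9, 1.0, 5.6]
gripper_width: 0.0111
gripper_force: 10.0
time_s: 21.95
tcp_pos: [0.5234, 0.0754, 0.2099]
eef_rot: [-179.9, -0.0, -47.7]
contact_force: [-0.2, 2.6, 3.8]
gripper_width: 0.0112
gripper_force: 10.0
time_s: 22.45
tcp_pos: [0.5237, 0.0759, 0.2099]
eef_rot: [-179.9, -0.1, -12.7]
contact_force: [-1.5, 5.3, 2.2]
gripper_width: 0.0116
gripper_force: 10.0
time_s: 22.95
tcp_pos: [0.5237, 0.0762, 0.2099]
eef_rot: [-179.9, -0.2, 6.0]
contact_force: [-2.3, 7.3, 2.8]
gripper_width: 0.0112
gripper_force: 10.0
time_s: 23.45
tcp_pos: [0.5229, 0.0748, 0.2999]
eef_rot: [179.9, 0.1, 6.0]
contact_force: [1.1, 0.9, 1.1]
gripper_width: 0.0304
gripper_force: 0.0
ivory 42 [[0.4362679 1.7036923]]
ivory 173 [[0.30298672 1.64400874]]
ivory 88 [[ 0.58103846 -0.31916158]]
ivory 91 [[ 0.43729101 -0.25508203]]
ivory 99 [[ 0.5184875  -0.32179701]]
ivory 107 [[ 0.44934529 -0.33290558]]
t 23.5 tip [0.525  0.0754 0.129 ] rot [-179.9   -0.5    6.1] j [ 29.  12. -25.   0. -52.  67.] F [3.  0.5 7. ] w 0.0305
(0.45, -0.1, 0.12, 6) -> [-0.0931  0.1666  0.0081] [-0.1 -0.5  0.1] rows 4
```

View pics/s4.png

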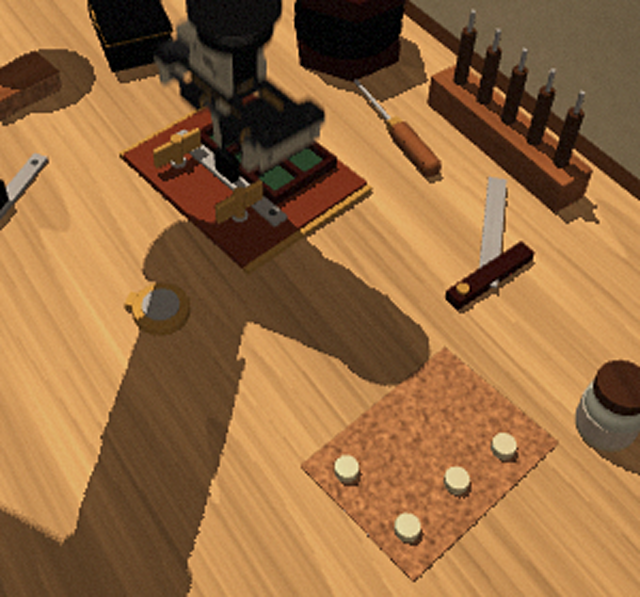

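Both wings now stand square across the straightedge, at (178,150) and (240,200). The four blanks are still at (346,468), (408,527), (457,480) and (504,445). Next I'll pick and place the blanks.

```bash
python3 - <<'E'
from geo import *
B=[(.4367,-.2561),(.449,-.334),(.5181,-.323),(.5803,-.3203)]
W=[]
for b,c in zip(B,(3,5,0,2)): W+=[(*b,.1,6),(*b,.008,6),(*b,.1,6),(*CH[c],.1,6),(*CH[c],.031,6),(*CH[c],.1,6)]
plan(W)
E
```

```text
t 23.5 tip [0.525  0.0754 0.129 ] rot [-179.9   -0.5    6.1] j [ 29.  12. -25.   0. -52.  67.] F [3.  0.5 7. ] w 0.0305
(0.4367, -0.2561, 0.1, 6) -> [-0.123   0.3204  0.0277] [-0.1 -0.5  0.1] rows 7
(0.4367, -0.2561, 0.008, 6) -> [ 0.    -0.     0.092] [0. 0. 0.] rows 2
(0.4367, -0.2561, 0.1, 6) -> [ 0.     0.    -0.092] [0. 0. 0.] rows 2
(np.float64(0.6238833862782496), np.float64(0.19775014367810234), 0.1, 6) -> [ 0.2336 -0.4318 -0.    ] [0. 0. 0.] rows 10
(np.float64(0.6238833862782496), np.float64(0.19775014367810234), 0.031, 6) -> [ 0.    -0.     0.069] [0. 0. 0.] rows 2
(np.float64(0.6238833862782496), np.float64(0.19775014367810234), 0.1, 6) -> [ 0.     0.    -0.069] [0. 0. 0.] rows 2
(0.449, -0.334, 0.1, 6) -> [-0.2295  0.5106  0.    ] [0. 0. 0.] rows 12
(0.449, -0.334, 0.008, 6) -> [ 0.    -0.     0.092] [0. 0. 0.] rows 2
(0.449, -0.334, 0.1, 6) -> [ 0.     0.    -0.092] [0. 0. 0.] rows 2
(np.float64(0.6367460600784056), np.float64(0.10261575650547805), 0.1, 6) -> [ 0.2324 -0.4146 -0.    ] [0. 0. 0.] rows 10
(np.float64(0.6367460600784056), np.float64(0.10261575650547805), 0
[... 617 characters left out ...]
 rows 2
(np.float64(0.5763161926919375), np.float64(0.19131880677802435), 0.1, 6) -> [ 0.     0.    -0.069] [0. 0. 0.] rows 2
(0.5803, -0.3203, 0.1, 6) -> [-0.0495  0.5092  0.    ] [0. 0. 0.] rows 11
(0.5803, -0.3203, 0.008, 6) -> [ 0.    -0.     0.092] [0. 0. 0.] rows 2
(0.5803, -0.3203, 0.1, 6) -> [ 0.     0.    -0.092] [0. 0. 0.] rows 2
(np.float64(0.5891788664920935), np.float64(0.09618441960540006), 0.1, 6) -> [ 0.0524 -0.4133 -0.    ] [0. 0. 0.] rows 9
(np.float64(0.5891788664920935), np.float64(0.09618441960540006), 0.031, 6) -> [ 0.    -0.     0.069] [0. 0. 0.] rows 2
(np.float64(0.5891788664920935), np.float64(0.09618441960540006), 0.1, 6) -> [ 0.     0.    -0.069] [0. 0. 0.] rows 2
```

```bash

python3 -m pendant '[[[-0.012,0.032,0,0,0,0,0],[-0.024,0.064,0.002,0,0,0,0],[-0.036,0.096,0.006,0,0,0,0],[-0.048,0.128,0.008,0,0,0,0],[-0.06,0.16,0.011,0,0,0,0]]]'
python3 -m pendant '[[[-0.012,0.032,0,0,0,0,0],[-0.024,0.064,0.002,0,0,0,0],[-0.036,0.096,0.006,0,0,0,0],[-0.048,0.128,0.008,0,0,0,0],[-0.06,0.16,0.011,0,0,0,0]]]'
python3 -m pendant '[[[0,0,0,0,0,0,0],[0,0,0,0,0,0,0],[0,0,0,0,0,0,0]]]'
python3 -c "
from geo import *
plan([(.4367,-.2561,.03,6),(.4367,-.2561,.008,6)])"
```

```text
time_s: 24.0
tcp_pos: [0.4793, -0.0916, 0.2881]
eef_rot: [180.0, -0.0, 6.0]
contact_force: [1.1, 1.0, -0.5]
gripper_width: 0.044
gripper_force: 0.0
time_s: 24.5
tcp_pos: [0.4363, -0.2571, 0.2771]
eef_rot: [180.0, -0.0, 6.0]
contact_force: [0.6, -0.5, -0.2]
gripper_width: 0.0436
gripper_force: 0.0
time_s: 24.8
tcp_pos: [0.437, -0.2553, 0.2771]
eef_rot: [-180.0, -0.0, 6.0]
contact_force: [0.6, 0.7, 0.4]
gripper_width: 0.0437
gripper_force: 0.0
t 24.8 tip [ 0.437  -0.2553  0.099 ] rot [-180.   -0.    6.] j [ -8.  12. -30.  -0. -48. 104.] F [0.6 0.7 0.4] w 0.0437
(0.4367, -0.2561, 0.03, 6) -> [-0.0004  0.0008  0.069 ] [-0. -0. -0.] rows 2
(0.4367, -0.2561, 0.008, 6) -> [ 0.    -0.     0.022] [0. 0. 0.] rows 1
```

```bash

python3 -m pendant '[[[0,0.0008,0.04,0,0,0,0],[0,0.0008,0.075,0,0,0,0],[0,0.0008,0.091,0,0,0,0],[0,0.0008,0.091,0,0,0,0],[0,0.0008,0.091,0,0,0,0]]]' 20
python3 -m pendant '[[[0,0,0,0,0,0,-1],[0,0,0,0,0,0,-1],[0,0,0,0,0,0,-1],[0,0,0,0,0,0,-1]]]' 20
python3 -m pendant '[[[0,0,-0.03,0,0,0,-1],[0,0,-0.06,0,0,0,-1],[0,0,-0.09,0,0,0,-1],[0,0,-0.09,0,0,0,-1],[0,0,-0.09,0,0,0,-1]]]' 20
python3 -m pendant '[[[0.0195,-0.036,0,0,0,0,-1],[0.039,-0.072,0,0,0,0,-1],[0.0585,-0.108,0,0,0,0,-1],[0.078,-0.144,0,0,0,0,-1]]]' 20
python3 -m pendant '[[[0.0195,-0.036,0,0,0,0,-1],[0.039,-0.072,0,0,0,0,-1],[0.0585,-0.108,0,0,0,0,-1],[0.078,-0.144,0,0,0,0,-1]]]' 20
python3 -m pendant '[[[0.0195,-0.036,0,0,0,0,-1],[0.039,-0.072,0,0,0,0,-1],[0.0585,-0.108,0,0,0,0,-1],[0.078,-0.144,0,0,0,0,-1],[0.078,-0.144,0,0,0,0,-1]]]' 20
python3 -m pendant '[[[0,0,0,0,0,0,-1],[0,0,0,0,0,0,-1]]]' 20
python3 -c "
from geo import *
plan([(*CH[3],.031,6)])"
```

```text
time_s: 25.3
tcp_pos: [0.4377, -0.2558, 0.1865]
eef_rot: [180.0, 0.0, 6.1]
contact_force: [0.7, 0.1, 0.3]
gripper_width: 0.0438
gripper_force: 0.0
time_s: 25.7
tcp_pos: [0.4374, -0.2565, 0.187]
eef_rot: [180.0, -0.1, 6.0]
contact_force: [-0.3, 2.1, 5.2]
gripper_width: 0.0229
gripper_force: 20.0
time_s: 26.2
tcp_pos: [0.437, -0.2564, 0.2769]
eef_rot: [180.0, -0.1, 5.9]
contact_force: [0.5, -0.3, -0.0]
gripper_width: 0.0226
gripper_force: 20.0
time_s: 26.6
tcp_pos: [0.4995, -0.1038, 0.275]
eef_rot: [-180.0, 0.1, 5.9]
contact_force: [0.8, -0.8, -0.1]
gripper_width: 0.0225
gripper_force: 20.0
time_s: 27.0
tcp_pos: [0.5622, 0.0478, 0.2748]
eef_rot: [180.0, 0.1, 6.0]
contact_force: [0.9, -0.8, -0.2]
gripper_width: 0.0226
gripper_force: 20.0
time_s: 27.5
tcp_pos: [0.6261, 0.2016, 0.274]
eef_rot: [180.0, 0.0, 6.1]
contact_force: [0.0, -0.0, 0.4]
gripper_width: 0.0228
gripper_force: 20.0
time_s: 27.7
tcp_pos: [0.6243, 0.1969, 0.2749]
eef_rot: [179.9, 0.1, 5.9]
contact_force: [0.5, -0.7, -0.9]
gripper_width: 0.0228
gripper_force: 20.0
t 27.7 tip [0.6243 0.1969 0.0968] rot [1.799e+02 1.000e-01 5.900e+00] j [ 35.  25. -11.  -0. -54.  61.] F [ 0.5 -0.7 -0.9] w 0.0228
(np.float64(0.6238833862782496), np.float64(0.19775014367810234), 0.031, 6) -> [-0.0002 -0.001   0.0658] [ 0.1  0.1 -0.1] rows 2
```

```bash

python3 -m pendant '[[[0,-0.001,0.035,0,0,0,-1],[0,-0.001,0.06,0,0,0,-1],[0,-0.001,0.066,0,0,0,-1],[0,-0.001,0.066,0,0,0,-1],[0,-0.001,0.066,0,0,0,-1]]]' 20
python3 -m pendant '[[[0,0,0,0,0,0,-0.2],[0,0,0,0,0,0,-0.2],[0,0,0,0,0,0,-0.2],[0,0,-0.035,0,0,0,-0.2],[0,0,-0.069,0,0,0,-0.2]]]' 20
python3 -m pendant '[[[-0.015,0.034,0,0,0,0,0],[-0.03,0.068,0,0,0,0,0],[-0.045,0.102,0,0,0,0,0],[-0.06,0.136,0,0,0,0,0],[-0.0765,0.17,0,0,0,0,0]]]'
python3 -m pendant '[[[-0.015,0.034,0,0,0,0,0],[-0.03,0.068,0,0,0,0,0],[-0.045,0.102,0,0,0,0,0],[-0.06,0.136,0,0,0,0,0],[-0.0765,0.17,0,0,0,0,0]]]'
python3 -m pendant '[[[-0.015,0.034,0,0,0,0,0],[-0.03,0.068,0,0,0,0,0],[-0.045,0.102,0,0,0,0,0],[-0.06,0.136,0,0,0,0,0],[-0.0765,0.17,0,0,0,0,0]]]'
python3 -m pendant '[[[0,0,0,0,0,0,0],[0,0,0,0,0,0,0]]]'
python3 - <<'E'
from geo import *
from vis import *
for n in ("top","side"):
    im=r.capture(n);H=hsv(im);h,s,v=H[...,0],H[...,1],H[...,2]
    for a,c,m in blobs((h>18)&(h<45)&(s<110)&(v>120),25,250):
        x=ray(n,c,.012)[0]
        if x[1]<.5: print(n,"ivory",a,x,ray(n,c,.024)[0])
plan([(.449,-.334,.008,6)])
cv2.imwrite("pics/t3.png",cv2.resize(r.capture("top")[150:300,200:480,::-1],(800,429),interpolation=cv2.INTER_CUBIC))
E
```

```text
time_s: 28.2
tcp_pos: [0.6253, 0.1983, 0.2114]
eef_rot: [-180.0, -0.1, 6.0]
contact_force: [-0.6, 0.1, -0.2]
gripper_width: 0.0227
gripper_force: 20.0
time_s: 28.7
tcp_pos: [0.6245, 0.1984, 0.2793]
eef_rot: [179.9, 0.1, 6.0]
contact_force: [1.4, 0.4, 1.3]
gripper_width: 0.0349
gripper_force: 0.0
time_s: 29.2
tcp_pos: [0.5658, 0.0204, 0.2797]
eef_rot: [-180.0, -0.1, 6.0]
contact_force: [-0.1, -0.4, 0.2]
gripper_width: 0.0438
gripper_force: 0.0
time_s: 29.7
tcp_pos: [0.5075, -0.1567, 0.2797]
eef_rot: [180.0, -0.1, 6.0]
contact_force: [-0.0, 0.5, -0.1]
gripper_width: 0.0437
gripper_force: 0.0
time_s: 30.2
tcp_pos: [0.4491, -0.3339, 0.2797]
eef_rot: [180.0, -0.1, 6.0]
contact_force: [0.6, -0.0, -0.5]
gripper_width: 0.0437
gripper_force: 0.0
time_s: 30.4
tcp_pos: [0.4491, -0.3333, 0.2793]
eef_rot: [180.0, -0.0, 5.8]
contact_force: [-0.1, 0.7, 0.5]
gripper_width: 0.0439
gripper_force: 0.0
top ivory 64 [0.62866934 0.20013176] [0.62563179 0.19834456]
side ivory 35 [1.27638865 0.37797706] [1.26035051 0.36449303]
side ivory 40 [1.10377419 0.063676  ] [1.09015175 0.05459055]
side ivory 182 [1.0
[... 589 characters left out ...]
62257 -0.2936352 ] [ 0.96280758 -0.29772015]
side ivory 25 [ 0.99603759 -0.29495625] [ 0.98392291 -0.29902271]
side ivory 27 [ 1.02363449 -0.3189441 ] [ 1.01113359 -0.32267485]
side ivory 26 [ 1.05236322 -0.35374844] [ 1.03946026 -0.35699212]
side ivory 26 [ 0.97010649 -0.35305631] [ 0.95835471 -0.35630967]
side ivory 108 [ 0.68830869 -0.34208065] [ 0.6805006  -0.34548762]
side ivory 39 [ 0.44712179 -0.33665909] [ 0.44268906 -0.34014193]
side ivory 34 [-0.11346773 -0.02645411] [-0.11005511 -0.0342782 ]
t 30.5 tip [ 0.4497 -0.3321  0.1012] rot [180.  -0.   6.] j [-16.  16. -24.  -0. -50. 112.] F [0.3 0.2 0.4] w 0.0438
(0.449, -0.334, 0.008, 6) -> [-0.0009  0.0018  0.0932] [ 0. -0. -0.] rows 2
```

View pics/t3.png

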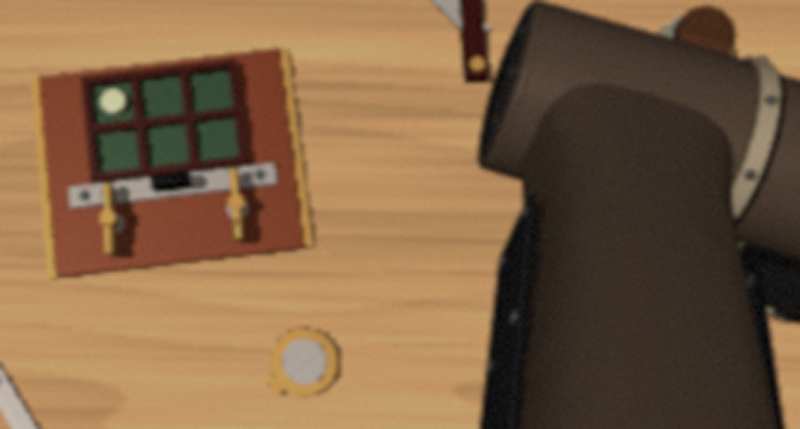

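The first blank is in the far-left chamber at (113,100), and both wings lie across the straightedge, which is flush. Next is the second blank.

```bash

python3 -m pendant '[[[0,0.0005,0.04,0,0,0,0],[0,0.0005,0.075,0,0,0,0],[0,0.0005,0.093,0,0,0,0],[0,0.0005,0.093,0,0,0,0],[0,0.0005,0.093,0,0,0,0]]]' 20
python3 -m pendant '[[[0,0,0,0,0,0,-1],[0,0,0,0,0,0,-1],[0,0,0,0,0,0,-1],[0,0,0,0,0,0,-1]]]' 20
python3 -m pendant '[[[0,0,-0.03,0,0,0,-1],[0,0,-0.06,0,0,0,-1],[0,0,-0.09,0,0,0,-1],[0,0,-0.09,0,0,0,-1],[0,0,-0.09,0,0,0,-1]]]' 20
python3 -m pendant '[[[0.0194,-0.0345,0,0,0,0,-1],[0.0388,-0.069,0,0,0,0,-1],[0.058,-0.1035,0,0,0,0,-1],[0.0775,-0.138,0,0,0,0,-1]]]' 20
python3 -m pendant '[[[0.0194,-0.0345,0,0,0,0,-1],[0.0388,-0.069,0,0,0,0,-1],[0.058,-0.1035,0,0,0,0,-1],[0.0775,-0.138,0,0,0,0,-1]]]' 20
python3 -m pendant '[[[0.0194,-0.0345,0,0,0,0,-1],[0.0388,-0.069,0,0,0,0,-1],[0.058,-0.1035,0,0,0,0,-1],[0.0775,-0.138,0,0,0,0,-1],[0.0775,-0.138,0,0,0,0,-1]]]' 20
python3 -m pendant '[[[0,0,0,0,0,0,-1],[0,0,0,0,0,0,-1]]]' 20
python3 -c "
from geo import *
plan([(*CH[5],.031,6)])"
```

```text
time_s: 31.05
tcp_pos: [0.4503, -0.3324, 0.1866]
eef_rot: [180.0, 0.0, 6.1]
contact_force: [0.6, -0.5, 1.2]
gripper_width: 0.0439
gripper_force: 0.0
time_s: 31.45
tcp_pos: [0.4499, -0.3331, 0.187]
eef_rot: [180.0, -0.1, 6.0]
contact_force: [0.6, 1.7, 4.3]
gripper_width: 0.0227
gripper_force: 20.0
time_s: 31.95
tcp_pos: [0.4495, -0.3331, 0.277]
eef_rot: [180.0, -0.1, 5.9]
contact_force: [-0.3, 0.4, -0.6]
gripper_width: 0.0227
gripper_force: 20.0
time_s: 32.35
tcp_pos: [0.5121, -0.1864, 0.2749]
eef_rot: [-180.0, 0.1, 5.9]
contact_force: [1.3, 0.4, 0.0]
gripper_width: 0.0229
gripper_force: 20.0
time_s: 32.75
tcp_pos: [0.575, -0.0409, 0.2748]
eef_rot: [180.0, 0.1, 6.0]
contact_force: [1.2, -0.8, -0.1]
gripper_width: 0.0226
gripper_force: 20.0
time_s: 33.25
tcp_pos: [0.6391, 0.1068, 0.2743]
eef_rot: [180.0, 0.0, 6.2]
contact_force: [-0.1, 0.0, -0.7]
gripper_width: 0.0226
gripper_force: 20.0
time_s: 33.45
tcp_pos: [0.6372, 0.1023, 0.275]
eef_rot: [180.0, 0.1, 5.9]
contact_force: [0.9, -0.1, -0.1]
gripper_width: 0.0227
gripper_force: 20.0
t 33.5 tip [0.6372 0.1023 0.0969] rot [1.8e+02 1.0e-01 5.9e+00] j [ 26.  24. -12.  -0. -54.  70.] F [ 0.9 -0.1 -0.1] w 0.0227
(np.float64(0.6367460600784056), np.float64(0.10261575650547805), 0.031, 6) -> [-0.0003 -0.0004  0.0659] [ 0.   0.1 -0.1] rows 2
```

```bash

python3 -m pendant '[[[0,0,0.035,0,0,0,-1],[0,0,0.06,0,0,0,-1],[0,0,0.066,0,0,0,-1],[0,0,0.066,0,0,0,-1],[0,0,0.066,0,0,0,-1]]]' 20
python3 -m pendant '[[[0,0,0,0,0,0,-0.2],[0,0,0,0,0,0,-0.2],[0,0,0,0,0,0,-0.2],[0,0,-0.035,0,0,0,-0.2],[0,0,-0.069,0,0,0,-0.2]]]' 20
cat >blk.py <<'E'
from geo import *
from vis import *
def blanks():
  for n in ("top","side"):
    im=r.capture(n);H=hsv(im);h,s,v=H[...,0],H[...,1],H[...,2]
    for a,c,m in blobs((h>18)&(h<45)&(s<110)&(v>120),20,250):
        x=ray(n,c,.012)[0]
        if .3<x[0]<.66 and -.5<x[1]<.3: print(n,a,x.round(4),"at pan height",ray(n,c,.027)[0].round(4))
E
python3 -c "
from blk import *
blanks()"
python3 -m pendant '[[[-0.0135,0.034,0,0,0,0,0],[-0.027,0.068,0,0,0,0,0],[-0.0405,0.102,0,0,0,0,0],[-0.054,0.137,0,0,0,0,0]]]'
python3 -m pendant '[[[-0.0135,0.034,0,0,0,0,0],[-0.027,0.068,0,0,0,0,0],[-0.0405,0.102,0,0,0,0,0],[-0.054,0.137,0,0,0,0,0]]]'
python3 -m pendant '[[[-0.0135,0.034,0,0,0,0,0],[-0.027,0.068,0,0,0,0,0],[-0.0405,0.102,0,0,0,0,0],[-0.054,0.137,0,0,0,0,0]]]'
python3 -m pendant '[[[0,0,0,0,0,0,0],[0,0,0,0,0,0,0]]]'
python3 -c "
from geo import *
plan([(.5181,-.323,.008,6)])"
```

```text
time_s: 33.95
tcp_pos: [0.6383, 0.1026, 0.2113]
eef_rot: [-180.0, -0.1, 5.9]
contact_force: [0.3, -0.5, 0.6]
gripper_width: 0.0231
gripper_force: 20.0
time_s: 34.45
tcp_pos: [0.6375, 0.1028, 0.2793]
eef_rot: [180.0, 0.1, 6.0]
contact_force: [1.0, 0.3, -0.1]
gripper_width: 0.035
gripper_force: 0.0
top 32 [0.6404 0.1019] at pan height [0.6365 0.101 ]
top 60 [0.6271 0.1987] at pan height [0.6233 0.1965]
top 60 [ 0.5791 -0.321 ] at pan height [ 0.576  -0.3159]
top 61 [ 0.5167 -0.3234] at pan height [ 0.5145 -0.3183]
top 38 [0.3149 0.0242] at pan height [0.3155 0.0244]
side 37 [0.636  0.2142] at pan height [0.6272 0.2002]
side 88 [ 0.5809 -0.3191] at pan height [ 0.573  -0.3237]
side 97 [ 0.5185 -0.3216] at pan height [ 0.5117 -0.3262]
time_s: 34.95
tcp_pos: [0.5978, -0.04, 0.2794]
eef_rot: [-180.0, -0.0, 6.0]
contact_force: [1.3, -0.1, -0.3]
gripper_width: 0.0434
gripper_force: 0.0
time_s: 35.35
tcp_pos: [0.5583, -0.182, 0.2794]
eef_rot: [180.0, -0.0, 6.0]
contact_force: [1.2, 0.3, -0.5]
gripper_width: 0.0438
gripper_force: 0.0
time_s: 35.75
tcp_pos: [0.5188, -0.324, 0.2794]
eef_rot: [180.0, -0.0, 6.0]
contact_force: [0.9, -0.4, 0.3]
gripper_width: 0.0435
gripper_force: 0.0
time_s: 35.95
tcp_pos: [0.5189, -0.3235, 0.279]
eef_rot: [-180.0, -0.0, 5.8]
contact_force: [0.3, 0.6, -0.2]
gripper_width: 0.0439
gripper_force: 0.0
t 36.0 tip [ 0.5189 -0.3235  0.1009] rot [-180.    -0.     5.8] j [-14.  21. -17.  -0. -52. 110.] F [ 0.3  0.6 -0.2] w 0.0439
(0.5181, -0.323, 0.008, 6) -> [-0.0007 -0.0005  0.0929] [-0.  -0.  -0.2] rows 2
```

```bash

python3 -m pendant '[[[-0.0005,-0.0005,0.04,0,0,0,0],[-0.0005,-0.0005,0.075,0,0,0,0],[-0.0005,-0.0005,0.093,0,0,0,0],[-0.0005,-0.0005,0.093,0,0,0,0],[-0.0005,-0.0005,0.093,0,0,0,0]]]' 20
python3 -m pendant '[[[0,0,0,0,0,0,-1],[0,0,0,0,0,0,-1],[0,0,0,0,0,0,-1],[0,0,0,0,0,0,-1]]]' 20
python3 -m pendant '[[[0,0,-0.03,0,0,0,-1],[0,0,-0.06,0,0,0,-1],[0,0,-0.09,0,0,0,-1],[0,0,-0.09,0,0,0,-1],[0,0,-0.09,0,0,0,-1]]]' 20
python3 -m pendant '[[[0.0074,-0.034,0,0,0,0,-1],[0.0148,-0.068,0,0,0,0,-1],[0.0222,-0.102,0,0,0,0,-1],[0.0296,-0.136,0,0,0,0,-1],[0.0372,-0.1685,0,0,0,0,-1]]]' 20
python3 -m pendant '[[[0.0074,-0.034,0,0,0,0,-1],[0.0148,-0.068,0,0,0,0,-1],[0.0222,-0.102,0,0,0,0,-1],[0.0296,-0.136,0,0,0,0,-1],[0.0372,-0.1685,0,0,0,0,-1]]]' 20
python3 -m pendant '[[[0.0074,-0.034,0,0,0,0,-1],[0.0148,-0.068,0,0,0,0,-1],[0.0222,-0.102,0,0,0,0,-1],[0.0296,-0.136,0,0,0,0,-1],[0.0372,-0.1685,0,0,0,0,-1]]]' 20
python3 -m pendant '[[[0,0,0,0,0,0,-1],[0,0,0,0,0,0,-1]]]' 20
python3 -c "
from geo import *
plan([(*CH[0],.031,6)])"
```

```text
time_s: 36.45
tcp_pos: [0.5195, -0.3215, 0.1866]
eef_rot: [180.0, 0.0, 6.1]
contact_force: [0.4, 0.2, 1.5]
gripper_width: 0.0434
gripper_force: 0.0
time_s: 36.85
tcp_pos: [0.5191, -0.3223, 0.187]
eef_rot: [180.0, -0.1, 6.0]
contact_force: [0.2, 1.6, 4.5]
gripper_width: 0.0225
gripper_force: 20.0
time_s: 37.35
tcp_pos: [0.5188, -0.3223, 0.2771]
eef_rot: [180.0, -0.1, 5.9]
contact_force: [-0.6, 0.1, -1.8]
gripper_width: 0.0225
gripper_force: 20.0
time_s: 37.85
tcp_pos: [0.5378, -0.1495, 0.2749]
eef_rot: [-180.0, 0.1, 5.9]
contact_force: [1.1, -0.5, -0.5]
gripper_width: 0.0226
gripper_force: 20.0
time_s: 38.35
tcp_pos: [0.5573, 0.022, 0.275]
eef_rot: [180.0, 0.1, 6.0]
contact_force: [1.6, -0.7, 0.0]
gripper_width: 0.0227
gripper_force: 20.0
time_s: 38.85
tcp_pos: [0.5768, 0.1934, 0.2747]
eef_rot: [179.9, 0.1, 6.0]
contact_force: [1.6, -0.6, -0.6]
gripper_width: 0.0226
gripper_force: 20.0
time_s: 39.05
tcp_pos: [0.5768, 0.1926, 0.2746]
eef_rot: [179.9, 0.1, 6.0]
contact_force: [-0.3, -0.7, -0.3]
gripper_width: 0.0229
gripper_force: 20.0
t 39.0 tip [0.5768 0.1926 0.0965] rot [1.799e+02 1.000e-01 6.000e+00] j [ 37.  21. -17.  -0. -52.  59.] F [-0.3 -0.7 -0.3] w 0.0229
(np.float64(0.5763161926919375), np.float64(0.19131880677802435), 0.031, 6) -> [-0.0004  0.0011  0.0655] [0.1 0.1 0. ] rows 2
```

Place it, then look at the mat and go to D (shift -0.0495, 0.5092).

```bash

python3 -m pendant '[[[0,0.001,0.035,0,0,0,-1],[0,0.001,0.06,0,0,0,-1],[0,0.001,0.0655,0,0,0,-1],[0,0.001,0.0655,0,0,0,-1],[0,0.001,0.0655,0,0,0,-1]]]' 20
python3 -m pendant '[[[0,0,0,0,0,0,-0.2],[0,0,0,0,0,0,-0.2],[0,0,0,0,0,0,-0.2],[0,0,-0.035,0,0,0,-0.2],[0,0,-0.069,0,0,0,-0.2]]]' 20
python3 -c "
from blk import *
blanks()"
python3 -m pendant '[[[-0.0033,0.034,0,0,0,0,0],[-0.0066,0.068,0,0,0,0,0],[-0.01,0.102,0,0,0,0,0],[-0.0133,0.136,0,0,0,0,0],[-0.0165,0.17,0,0,0,0,0]]]'
python3 -m pendant '[[[-0.0033,0.034,0,0,0,0,0],[-0.0066,0.068,0,0,0,0,0],[-0.01,0.102,0,0,0,0,0],[-0.0133,0.136,0,0,0,0,0],[-0.0165,0.17,0,0,0,0,0]]]'
python3 -m pendant '[[[-0.0033,0.034,0,0,0,0,0],[-0.0066,0.068,0,0,0,0,0],[-0.01,0.102,0,0,0,0,0],[-0.0133,0.136,0,0,0,0,0],[-0.0165,0.17,0,0,0,0,0]]]'
python3 -m pendant '[[[0,0,0,0,0,0,0],[0,0,0,0,0,0,0]]]'
python3 -c "
from geo import *
plan([(.5803,-.3203,.008,6)])"
```

```text
time_s: 39.55
tcp_pos: [0.5779, 0.1908, 0.2116]
eef_rot: [-180.0, -0.1, 6.0]
contact_force: [-0.8, 0.5, 1.2]
gripper_width: 0.0227
gripper_force: 20.0
time_s: 40.05
tcp_pos: [0.5771, 0.1909, 0.2799]
eef_rot: [179.9, 0.1, 6.0]
contact_force: [0.9, 1.7, 0.2]
gripper_width: 0.0348
gripper_force: 0.0
top 31 [0.6447 0.0988] at pan height [0.6407 0.098 ]
top 61 [ 0.5793 -0.3209] at pan height [ 0.5762 -0.3159]
side 27 [0.6387 0.214 ] at pan height [0.6298 0.2   ]
side 28 [0.6519 0.1178] at pan height [0.6428 0.1055]
side 89 [ 0.581 -0.319] at pan height [ 0.5731 -0.3237]
time_s: 40.65
tcp_pos: [0.5784, 0.0191, 0.2799]
eef_rot: [-180.0, -0.0, 6.0]
contact_force: [1.1, -1.3, -0.1]
gripper_width: 0.0436
gripper_force: 0.0
time_s: 41.15
tcp_pos: [0.5797, -0.1518, 0.2798]
eef_rot: [-180.0, -0.0, 6.0]
contact_force: [0.3, 0.5, -1.2]
gripper_width: 0.0438
gripper_force: 0.0
time_s: 41.65
tcp_pos: [0.581, -0.3226, 0.2798]
eef_rot: [180.0, -0.0, 6.0]
contact_force: [0.4, 0.1, 0.6]
gripper_width: 0.0436
gripper_force: 0.0
time_s: 41.85
tcp_pos: [0.5808, -0.322, 0.2792]
eef_rot: [-180.0, 0.0, 5.9]
contact_force: [0.4, 0.8, 0.1]
gripper_width: 0.0436
gripper_force: 0.0
t 41.9 tip [ 0.5808 -0.322   0.1011] rot [-180.     0.     5.9] j [-12.  25. -10.  -0. -55. 108.] F [0.4 0.8 0.1] w 0.0436
(0.5803, -0.3203, 0.008, 6) -> [-0.0003 -0.0018  0.0931] [-0.   0.  -0.1] rows 2
```

D → chamber 2: shift (0.0524, -0.4133).

```bash

python3 -m pendant '[[[0,-0.0018,0.04,0,0,0,0],[0,-0.0018,0.075,0,0,0,0],[0,-0.0018,0.093,0,0,0,0],[0,-0.0018,0.093,0,0,0,0],[0,-0.0018,0.093,0,0,0,0]]]' 20
python3 -m pendant '[[[0,0,0,0,0,0,-1],[0,0,0,0,0,0,-1],[0,0,0,0,0,0,-1],[0,0,0,0,0,0,-1]]]' 20
python3 -m pendant '[[[0,0,-0.03,0,0,0,-1],[0,0,-0.06,0,0,0,-1],[0,0,-0.09,0,0,0,-1],[0,0,-0.09,0,0,0,-1],[0,0,-0.09,0,0,0,-1]]]' 20
python3 -m pendant '[[[0.0044,-0.0345,0,0,0,0,-1],[0.0088,-0.069,0,0,0,0,-1],[0.013,-0.1035,0,0,0,0,-1],[0.0175,-0.138,0,0,0,0,-1]]]' 20
python3 -m pendant '[[[0.0044,-0.0345,0,0,0,0,-1],[0.0088,-0.069,0,0,0,0,-1],[0.013,-0.1035,0,0,0,0,-1],[0.0175,-0.138,0,0,0,0,-1]]]' 20
python3 -m pendant '[[[0.0044,-0.0345,0,0,0,0,-1],[0.0088,-0.069,0,0,0,0,-1],[0.013,-0.1035,0,0,0,0,-1],[0.0175,-0.138,0,0,0,0,-1],[0.0175,-0.138,0,0,0,0,-1]]]' 20
python3 -m pendant '[[[0,0,0,0,0,0,-1],[0,0,0,0,0,0,-1]]]' 20
python3 -c "
from geo import *
plan([(*CH[2],.031,6)])"
```

```text
time_s: 42.35
tcp_pos: [0.5815, -0.3187, 0.1872]
eef_rot: [180.0, 0.0, 6.0]
contact_force: [0.7, -0.9, 0.3]
gripper_width: 0.0436
gripper_force: 0.0
time_s: 42.75
tcp_pos: [0.5812, -0.3195, 0.1876]
eef_rot: [180.0, -0.1, 6.0]
contact_force: [-0.6, 1.1, 4.6]
gripper_width: 0.0227
gripper_force: 20.0
time_s: 43.25
tcp_pos: [0.581, -0.3195, 0.2777]
eef_rot: [180.0, -0.1, 6.0]
contact_force: [0.0, 0.2, -1.5]
gripper_width: 0.0228
gripper_force: 20.0
time_s: 43.65
tcp_pos: [0.5833, -0.1793, 0.2752]
eef_rot: [-180.0, 0.1, 5.9]
contact_force: [0.8, -0.1, 0.5]
gripper_width: 0.0228
gripper_force: 20.0
time_s: 44.05
tcp_pos: [0.5865, -0.0401, 0.2754]
eef_rot: [180.0, 0.1, 5.9]
contact_force: [1.0, 0.2, 0.8]
gripper_width: 0.0228
gripper_force: 20.0
time_s: 44.55
tcp_pos: [0.59, 0.101, 0.2754]
eef_rot: [180.0, 0.1, 6.1]
contact_force: [-0.9, 0.1, 0.4]
gripper_width: 0.0226
gripper_force: 20.0
time_s: 44.75
tcp_pos: [0.5898, 0.0971, 0.2758]
eef_rot: [180.0, 0.1, 5.9]
contact_force: [-0.7, 0.4, 0.4]
gripper_width: 0.023
gripper_force: 20.0
t 44.8 tip [0.5898 0.0971 0.0977] rot [1.8e+02 1.0e-01 5.9e+00] j [ 28.  20. -19.  -0. -52.  68.] F [-0.7  0.4  0.4] w 0.023
(np.float64(0.5891788664920935), np.float64(0.09618441960540006), 0.031, 6) -> [-0.0006  0.0008  0.0667] [ 0.   0.1 -0.1] rows 2
```

```bash

python3 -m pendant '[[[0,0.001,0.035,0,0,0,-1],[0,0.001,0.06,0,0,0,-1],[0,0.001,0.0665,0,0,0,-1],[0,0.001,0.0665,0,0,0,-1],[0,0.001,0.0665,0,0,0,-1]]]' 20
python3 -m pendant '[[[0,0,0,0,0,0,-0.2],[0,0,0,0,0,0,-0.2],[0,0,0,0,0,0,-0.2],[0,0,-0.035,0,0,0,-0.2],[0,0,-0.069,0,0,0,-0.2]]]' 20
python3 -m pendant '[[[0,0.04,-0.02,0,0,0,0],[0,0.08,-0.04,0,0,0,0],[0,0.12,-0.06,0,0,0,0],[0,0.16,-0.08,0,0,0,0],[0,0.2,-0.1,0,0,0,0]]]'
python3 -m pendant '[[[0,0.04,0,0,0,0,0],[0,0.08,0,0,0,0,0],[0,0.1,0,0,0,0,0],[0,0.1,0,0,0,0,0]]]'
python3 - <<'E'
from blk import *
blanks()
t=r.capture("top");s=r.capture("side");np.save("pics/t9.npy",t)
a=cv2.resize(t[160:255,205:315,::-1],(440,380),interpolation=cv2.INTER_CUBIC);b=cv2.resize(s[160:250,230:330,::-1],(360,380),interpolation=cv2.INTER_CUBIC)
cv2.imwrite("pics/fin.png",np.hstack([a,b]))
H=hsv(t);h,sa,v=H[...,0],H[...,1],H[...,2]
roi=np.zeros(v.shape,bool);roi[195:240,215:305]=1
L=t.astype(int)
for a,c,mm in blobs(roi&(L[...,2]>.72*L[...,0])&(v>50)&(L[...,1]<L[...,0]*1.15),20):
    P=pts("top",mm,.018)-PE;x,y=P@ex,P@ey;print("grey",a,"x",np.percentile(x,[2,50,98]).round(4),"y",y.min().round(4),y.max().round(4))
for a,c,mm in blobs(roi&(h>14)&(h<32)&(sa>140)&(v>80),30):
    q=axis(pts("top",mm,.045));d=q[0]-PE;print("wing",a,d@ex,d@ey,q[1]-90-yaw)
E
```

```text
time_s: 45.25
tcp_pos: [0.5909, 0.0964, 0.2111]
eef_rot: [-180.0, -0.1, 5.9]
contact_force: [0.6, -0.2, 0.2]
gripper_width: 0.0225
gripper_force: 20.0
time_s: 45.75
tcp_pos: [0.59, 0.0966, 0.2795]
eef_rot: [180.0, 0.1, 6.0]
contact_force: [1.9, -0.1, 0.5]
gripper_width: 0.0351
gripper_force: 0.0
time_s: 46.25
tcp_pos: [0.6108, -0.1036, 0.3806]
eef_rot: [-180.0, -0.1, 6.0]
contact_force: [1.1, 0.9, 0.0]
gripper_width: 0.0436
gripper_force: 0.0
time_s: 46.65
tcp_pos: [0.6212, -0.2042, 0.3791]
eef_rot: [180.0, 0.0, 5.8]
contact_force: [0.3, -0.2, -0.4]
gripper_width: 0.0438
gripper_force: 0.0
top 76 [0.6417 0.1029] at pan height [0.6377 0.1021]
top 73 [0.6288 0.1999] at pan height [0.625  0.1976]
top 76 [0.5934 0.0963] at pan height [0.5901 0.0955]
top 73 [0.58   0.1919] at pan height [0.5769 0.1898]
top 36 [0.3247 0.2827] at pan height [0.3251 0.2793]
top 25 [0.3158 0.0696] at pan height [0.3164 0.0692]
side 38 [0.6363 0.2145] at pan height [0.6274 0.2005]
side 46 [0.5864 0.2059] at pan height [0.5784 0.1921]
side 45 [0.6485 0.1162] at pan height [0.6394 0.1039]
side 51 [0.5996 0.11  ] at pan height [0.5913 0.0979]
grey 84 x [0.0169 0.0283 0.0386] y -0.0671 -0.0353
grey 100 x [0.016  0.0305 0.0474] y 0.0299 0.0618
grey 101 x [-0.0213 -0.0107  0.0009] y -0.1026 -0.065
grey 281 x [-0.0214 -0.0118  0.0014] y -0.0547 0.0568
grey 94 x [-0.0213 -0.0108  0.001 ] y 0.0672 0.0993
wing 80 -0.020429337789555392 0.1158209583423656 -90.68878785418116
wing 66 -0.044240846101869284 -0.06043493869790534 -92.30669517203823
wing 91 -0.04633571383144329 0.06045300620012838 -93.74835284446605
```

View pics/fin.png

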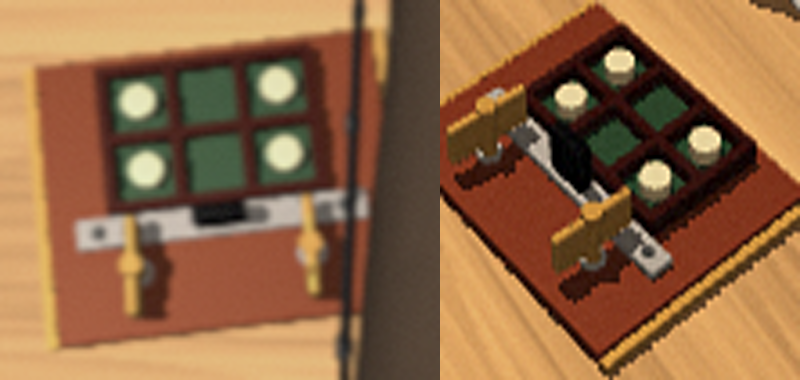

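All four blanks lie flat in chambers 0, 2, 3 and 5, at (138,100), (277,84), (145,168) and (284,152). The blade is flush and both wings are across it. The earlier push could have stalled on board friction, so I'll check the fit with a gentle nudge of the grip using closed fingers.

```bash

python3 -m pendant '[[[0,-0.04,0,0,0,0,-1],[0,-0.08,0,0,0,0,-1],[0,-0.12,0,0,0,0,-1],[0,-0.16,0,0,0,0,-1],[0,-0.2,0,0,0,0,-1]]]' 5
python3 -m pendant '[[[-0.02,-0.025,0,0,0,-1,-1],[-0.04,-0.05,0,0,0,-1.7,-1],[-0.06,-0.08,0,0,0,-1.7,-1],[-0.08,-0.11,0,0,0,-1.7,-1],[-0.1,-0.135,0,0,0,-1.7,-1]]]' 5
python3 -m pendant '[[[0,0,0,0,0,0,-1],[0,0,0,0,0,0,-1]]]' 5
python3 -c "
from geo import *
x,y=J(-.033,0)
plan([(x,y,.07,7.7),(x,y,.024,7.7)])"
```

```text
time_s: 47.35
tcp_pos: [0.6, -0.0001, 0.3796]
eef_rot: [-180.0, -0.0, 6.1]
contact_force: [0.7, 0.1, -0.2]
gripper_width: 0.0093
gripper_force: 0.0
time_s: 47.85
tcp_pos: [0.4856, 0.1231, 0.3795]
eef_rot: [-180.0, -0.0, 7.8]
contact_force: [0.2, 0.3, 0.1]
gripper_width: 0.0006
gripper_force: 0.0
time_s: 48.05
tcp_pos: [0.4865, 0.1224, 0.3798]
eef_rot: [-180.0, -0.1, 7.9]
contact_force: [0.5, -0.6, -0.7]
gripper_width: 0.0006
gripper_force: 0.0
t 48.0 tip [0.4865 0.1224 0.2017] rot [-1.8e+02 -1.0e-01  7.9e+00] j [ 37.   5. -23.   0. -62.  61.] F [ 0.5 -0.6 -0.7] w 0.0006
(np.float64(0.5222975544094104), np.float64(0.13557845588119638), 0.07, 7.7) -> [ 0.0371 -0.0081  0.1317] [-0.  -0.1  0.2] rows 3
(np.float64(0.5222975544094104), np.float64(0.13557845588119638), 0.024, 7.7) -> [ 0.    -0.     0.046] [0. 0. 0.] rows 1
```

```bash

python3 -m pendant '[[[0.0125,-0.0027,0.04,0,0,0,-1],[0.025,-0.0054,0.08,0,0,0,-1],[0.037,-0.008,0.12,0,0,0,-1],[0.037,-0.008,0.131,0,0,0,-1],[0.037,-0.008,0.131,0,0,0,-1]]]' 5
python3 -m pendant '[[[0,0,0.02,0,0,0,-1],[0,0,0.04,0,0,0,-1],[0,0,0.045,0,0,0,-1],[0,0,0.045,0,0,0,-1]]]' 5
python3 -m pendant '[[[0.001,0,0,0,0,0,-1],[0.002,0,0,0,0,0,-1],[0.003,0,0,0,0,0,-1],[0.004,0,0,0,0,0,-1],[0.004,0,0,0,0,0,-1]]]' 5
python3 -c "
from geo import *
s=r.get_state();d=s['tcp_pos'][:2]-PE;print('jig xy',d@ex,d@ey,s['tcp_pos'][2]-r.tips_ahead,s['contact_force'][:2]@ex,s['contact_force'])"
```

```text
time_s: 48.55
tcp_pos: [0.5226, 0.1333, 0.2463]
eef_rot: [179.9, 0.2, 7.6]
contact_force: [0.1, -0.2, 0.4]
gripper_width: 0.0008
gripper_force: 0.0
time_s: 48.95
tcp_pos: [0.523, 0.134, 0.2042]
eef_rot: [-180.0, -0.0, 7.7]
contact_force: [0.9, 0.4, 0.4]
gripper_width: 0.0007
gripper_force: 0.0
time_s: 49.45
tcp_pos: [0.5269, 0.1346, 0.2034]
eef_rot: [-180.0, -0.0, 7.7]
contact_force: [0.2, -0.9, -0.9]
gripper_width: 0.0002
gripper_force: 0.0
jig xy -0.028595889904439144 -0.001581648756938854 0.025252739527769935 0.05708054006995286 [ 0.1725558  -0.85023211 -0.91723847]
```

```bash

python3 -m pendant '[[[0.0005,0,0,0,0,0,-1],[0.001,0,0,0,0,0,-1],[0.0015,0,0,0,0,0,-1],[0.002,0,0,0,0,0,-1],[0.002,0,0,0,0,0,-1]]]' 5
python3 -m pendant '[[[0.0005,0,0,0,0,0,-1],[0.001,0,0,0,0,0,-1],[0.001,0,0,0,0,0,-1]]]' 5
python3 -m pendant '[[[0.0005,0,0,0,0,0,-1],[0.001,0,0,0,0,0,-1],[0.001,0,0,0,0,0,-1]]]' 5
python3 -c "
from geo import *
s=r.get_state();d=s['tcp_pos'][:2]-PE;print('jig xy',d@ex,d@ey,s['tcp_pos'][2]-r.tips_ahead,s['contact_force'][:2]@ex,s['contact_force'])"
```

```text
time_s: 49.95
tcp_pos: [0.5285, 0.1346, 0.203]
eef_rot: [180.0, 0.0, 7.7]
contact_force: [-2.6, -1.3, 2.3]
gripper_width: 0.0007
gripper_force: 1.6
time_s: 50.25
tcp_pos: [0.5292, 0.1347, 0.2031]
eef_rot: [180.0, 0.1, 7.7]
contact_force: [-6.6, -1.4, 5.4]
gripper_width: 0.0011
gripper_force: 3.3
time_s: 50.55
tcp_pos: [0.5296, 0.1348, 0.2032]
eef_rot: [180.0, 0.1, 7.6]
contact_force: [-9.3, 0.6, 9.3]
gripper_width: 0.0006
gripper_force: 5.4
jig xy -0.02585601049077855 -0.0017753257394785957 0.025098568766188406 -9.137041585004743 [-9.30314644  0.61364717  9.282634  ]
```

The force climbs steadily with almost no motion, so the straightedge is seated against the face. I'll back off, lift and do a last check.

```bash

python3 -m pendant '[[[-0.003,0,0,0,0,0,-1],[-0.008,0,0,0,0,0,-1],[-0.01,0,-0.03,0,0,0,-1],[-0.01,0,-0.07,0,0,0,-1],[-0.01,0,-0.1,0,0,0,-1]]]' 5
python3 -m pendant '[[[0,0.04,-0.02,0,0,0,-1],[0,0.08,-0.04,0,0,0,-1],[0,0.12,-0.06,0,0,0,-1],[0,0.16,-0.08,0,0,0,-1],[0,0.2,-0.1,0,0,0,-1]]]'
python3 -m pendant '[[[0,0.04,0,0,0,0,-1],[0,0.08,0,0,0,0,-1],[0,0.12,0,0,0,0,-1],[0,0.12,0,0,0,0,-1],[0,0.12,0,0,0,0,-1]]]'
python3 - <<'E'
from blk import *
t=r.capture("top");s=r.capture("side")
a=cv2.resize(t[160:255,205:315,::-1],(440,380),interpolation=cv2.INTER_CUBIC);b=cv2.resize(s[160:250,230:330,::-1],(360,380),interpolation=cv2.INTER_CUBIC)
cv2.imwrite("pics/fin2.png",np.hstack([a,b]))
H=hsv(t);v=H[...,2];roi=np.zeros(v.shape,bool);roi[195:240,215:305]=1;L=t.astype(int)
m=roi&(L[...,2]>.72*L[...,0])&(v>50)&(L[...,1]<L[...,0]*1.15)
P=pts("top",m,.018)-PE;x,y=P@ex,P@ey
for k in(-.09,-.075,.075,.09):
    q=(abs(y-k)<.008)&(x<.008);print(k,x[q].min().round(4),x[q].mean().round(4),x[q].max().round(4))
E
```

```text
time_s: 51.05
tcp_pos: [0.5212, 0.134, 0.3052]
eef_rot: [-180.0, -0.1, 7.7]
contact_force: [0.0, 0.2, 1.0]
gripper_width: 0.0005
gripper_force: 0.0
time_s: 51.55
tcp_pos: [0.5475, -0.066, 0.4043]
eef_rot: [180.0, -0.1, 7.7]
contact_force: [1.5, 1.0, 0.7]
gripper_width: 0.0004
gripper_force: 0.0
time_s: 52.05
tcp_pos: [0.5635, -0.1844, 0.4027]
eef_rot: [180.0, -0.0, 7.5]
contact_force: [-0.3, 0.5, -0.7]
gripper_width: 0.0002
gripper_force: 0.0
-0.09 -0.0171 -0.008 -0.0001
-0.075 -0.0434 -0.0099 0.0016
0.075 -0.0213 -0.0102 0.0016
0.09 -0.0218 -0.0118 -0.0013
```

View pics/fin2.png

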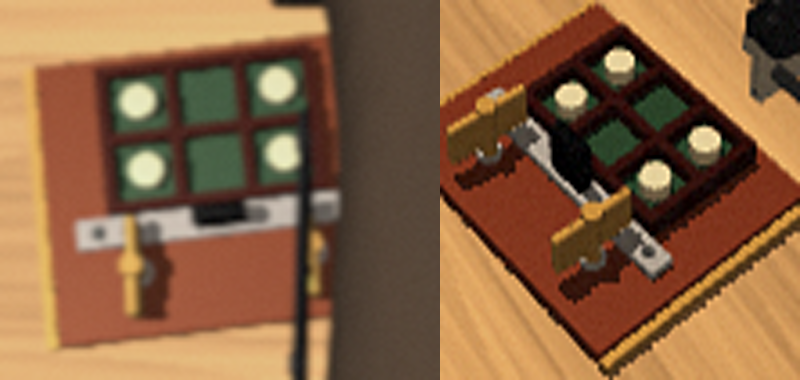

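The picture is unchanged: blade flush with no gap to the pan, wings across, blanks seated and the arm clear. I'm handing in.

```bash
python3 -c "
from plant import r
print(r.close_job())"
```

```text
the job is handed in; nothing more can be done
None
```

The job is handed in, with no verdict returned: the last pictures show all four blanks flat in separate chambers, the straightedge flush on the board with its grip about midway between the knobs, both wings square across it, and the arm clear of everything.

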